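Hold a new handle flush on the sloped bread bin lid

ROBOT

A 6-joint arm with a two-finger parallel gripper is mounted at the origin on the work surface. World frame = base frame: x ahead of the robot, y to its left, z up, the work surface at z = 0. Lengths are in m, angles in rad, forces in N, time in s.
With the tool pointing down it reaches from about 0.225 to 0.875 m from the base axis. Payload 3.4 kg.
Tool frame: the origin (TCP) lies at the very end of the fingers, on their centre line; the grasp point (between the pads) lies 19 mm behind it; z points along the fingers, y is the line along which they close (so a half turn about z gives the same grasp; the last joint's range is limited). The gripper opens to 85 mm and grips with 20 to 120 N. Pads are 22 mm wide; open, the fingers measure 114 mm over their backs; the gripper's body (76 mm by 85 mm) begins 54 mm behind the grasp point. The pads swing forward as they close: fully open they stand 13 mm farther back than shut.
Start: joints at [-1.443, 0.276, 1.505, -0, 1.361, -0.121], TCP at [0.142, -0.557, 0.231] pointing down, gripper open.
Joint ranges: [-2.89, 2.89], [-0.75, 2.08], [0.22, 2.7], [-1.18, 4.32], [0.11, 2.71], [-2.7, 2.7]. Speed limits (rad/s): [2.57, 2.57, 3.14, 3.14, 3.14, 3.14].

INTERFACE

Orientations are given as a unit quaternion [w, x, y, z].
In Python, from rig import manip gives the robot as it stands. The module is installed in compiled form; this text tells all that it offers.
- The arm moves only by the tool play_rows, never from a script. Its argument "motion" is a list of rows, each a list of 5 numbers: the shift along the tool's x, y, z in units of 40 mm (1.0 is 40 mm), then the turn about the tool's z in units of 10 degrees (1.0 is 10 degrees), then the finger opening in mm, from 0 to 85.4. A call has 1 to 5 rows; each row is the pose to reach, as a shift and turn from the pose commanded when the call began, along the tool's axes at that moment; what a row does not reach only later rows make up. A row lasts 1/8 s, in which the tool goes at most 62.5 mm and 10.7 degrees, less where a joint would pass 70% of its speed; a pose out of reach is approached as far as the arm can. A call with a gripper value outside its range is refused whole. The fingers move at their own pace and stop on an object; "newtons" is the grip in N (left out, the last holds). Time passes only in rows, so rows that repeat a pose let the fingers close. It gives the time, the measured TCP pose, the force, the opening and the grip force at its end, in the units of the state.
- manip.get_state(): the state, without advancing time (a new reading comes with each control period).
- manip.get_image(name): name is "scene" or "top" or "wrist"; returns a dict with "img" (384x512x3 uint8, red, green, blue), "range_z" (384x512 float32, m along the optical axis (not along the pixel's ray), 0 where there is no reading), "fx", "fy", "cx", "cy" (pixels), "R" (3x3) and "t" (3): a world point X has camera coordinates R X + t. Camera axes: x right, y down, z forward; pixel columns grow to the right and rows downward; lengths in m; the calibration is good to about 2 mm. A picture is of the moment at which its call begins.
- manip.sign_off(): hands the job in; it is judged then, once.
The state is a dict: "clock": time; "qpos": joint angles; "qd": joint speeds; "effort": joint torques, N m; "position": TCP position; "ee_rot": TCP orientation; "contact_force": force on the tool from outside, world axes, zero at the start; "moment": the same for the moment, N m; "width": finger opening in m; "gripper_force": force on a finger pad.
Only numpy, scipy, OpenCV 4.12 (cv2) and the standard library are available. Lean on these libraries where they do the work, as an engineer would, in place of code of your own. Each camera call takes 0.05 s, during which the arm holds its last target. There are 200 camera calls.

TASK

The glue is already on the underside of the new bread bin handle: pick the handle up by its bar, tilt it to the slope of the bin's lid, and press it flat on the pale sanded patch, its bar running across the lid, parallel to the hinge. Press with about 10 newtons so that its whole plate sits flush, without shoving the lid to another angle, and finish still gripping the handle and holding it pressed there. Leave the mug, the jar and the pepper mill alone.

Things in the scene. Friction and masses are not known exactly. Their poses are not given: they have to be found in the camera images.
- handle: new handle, loose, 120-220 g, lying plate down: brown wooden plate 56 x 120 x 8 mm (x, y, z); above it a straight steel bar 18 mm wide (x), 110 long (y), 28 to 48 mm above the plate's underside, on posts at y = +48 and -48 mm, open gap between. Origin: centre of the plate's underside (glue face); z from plate to bar, y along the bar. Symmetric: either end may lead
- bread_bin: bamboo bread bin, fixed to the table, 240 mm deep (x) by 340 mm wide (y), 200 mm tall at the back (+x) and 36 mm at the front (-x), with a sloped lid. Origin: centre of its underside; its front faces the robot, give or take 17 degrees of yaw
- spot (a point): centre of the pale sanded patch (64 x 130 mm) on the upper face of the flat lid (290 mm down the slope, 340 wide); moves with it. z: outward normal of the face; x: up the slope to the hinge, 150 mm away; y: parallel to the hinge. The lid stands ajar on a stiff friction hinge, sloping 12 to 33 degrees; pushed here with over about 40 N it turns
- mug: white mug, 80 mm across, 90 mm high, at the right; origin: centre of its foot
- jar: glass jar with wooden cap, 72 mm across, 110 mm high, at the left; origin: centre of its foot
- mill: dark wooden pepper mill, 52 mm across, 125 mm high, beyond the work; origin: centre of its foot
Things that resemble listed ones, but are neither listed nor needed, are in the scene too. What is shaped like the handle but blue or green is not meant.

How it is judged:
By the outcome, as a careful person would: the job done as asked, in the order asked, and still so for the second after the job is handed in, while the arm keeps its last pose, push and grip.
It also fails if it takes over 48 s, if anything falls off the work surface, if the arm or the gripper's body presses on something with over 40 N, if the wrist force passes 120 N, or if a joint passes its speed limit or range.

## Working session

There is one attempt and no reset: what is moved stays moved. The work goes in short steps, Python scripts to look and compute and a tool call to move; the robot and the scene stay as the last step left them, time stands still between calls to the robot, and variables do not carry over. Pictures are saved under pics/ and viewed, at most 10 in all, crops included, and the job is handed in when it is done.

Besides the shell and the picture viewer there is one more tool, called after "Emit:" by a JSON object that holds its "fn" and its "kwargs", one argument or row to a line. play_rows: Moves the arm, as the interface text tells. Its arguments: {"type":"object","properties":{"motion":{"type":"array","items":{"type":"array","items":{"type":"number"}}},"newtons":{"type":"number"}},"required":["motion"]}

```bash
mkdir -p pics; cat > h.py <<'E'
import numpy as np, cv2
from rig import manip
def cap(n,tag):
    d=manip.get_image(n); np.savez(f'{tag}.npz',**d)
    cv2.imwrite(f'pics/{tag}.png',d['img'][...,::-1]); return d
def world(d,u,v,z=None):
    z=d['range_z'][v,u] if z is None else z
    c=np.stack([(u-d['cx'])/d['fx']*z,(v-d['cy'])/d['fy']*z,z],-1)
    return (c-d['t'])@d['R']
def cloud(d):
    v,u=np.mgrid[:384,:512]; return world(d,u,v)
E
python3 - <<'E'
from h import *
print(manip.get_state())
a=cap('scene','s0');b=cap('top','t0')
for d in (a,b): print(d['fx'],d['R'],d['t'])
cv2.imwrite('pics/both.png',cv2.resize(np.vstack([a['img'],b['img']]),(450,600) if 0 else (400,600))[...,::-1])
E
```

```text
{'clock': 0.0, 'qpos': array([-1.44303569e+00,  2.76604889e-01,  1.50615491e+00, -2.96854008e-05,
        1.36070869e+00, -1.21002013e-01]), 'qd': array([ 1.29566383e-03, -1.07680682e-03,  9.04978727e-05,  3.55111912e-04,
        8.29249347e-05, -4.30263700e-04]), 'effort': array([-4.21877165e-03, -4.16781878e+01, -2.45812100e+01, -2.52342434e-04,
        1.12328408e-02, -1.31178149e-05]), 'position': array([ 0.1414814 , -0.55676165,  0.2304254 ]), 'ee_rot': array([-9.37863063e-04,  9.92273788e-01,  1.24063890e-01, -1.76828637e-05]), 'contact_force': array([ 0.08346863, -0.63641636,  0.60912929]), 'moment': array([0.02572252, 0.01039605, 0.0328069 ]), 'gripper_force': 0.0, 'width': 0.08581444419064661}
366.1192479691125 [[-0.58887592  0.80813904 -0.01168056]
 [ 0.66780887  0.47837773 -0.57025087]
 [-0.45525428 -0.34360739 -0.82138755]] [ 0.33937793 -0.32246619  1.55547778]
456.4840756488479 [[-0.02717926 -0.99954254 -0.01326663]
 [-0.99430641  0.02840005 -0.10270447]
 [ 0.10303426  0.01039967 -0.99462344]] [0.02564287 0.58365657 1.76475951]
```

View pics/s0.png

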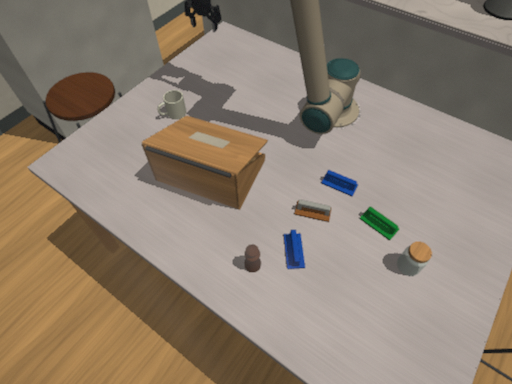

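View pics/t0.png

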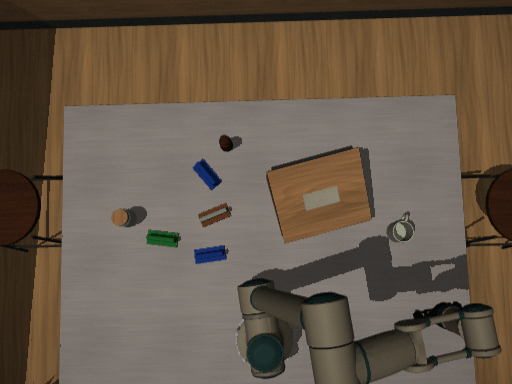

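```bash
cat > m.py <<'E'
from h import *
for tag in ('t0','s0'):
    d=dict(np.load(tag+'.npz')); P=cloud(d); hsv=cv2.cvtColor(d['img'],cv2.COLOR_RGB2HSV); ok=d['range_z']>0
    H,S,V=[hsv[...,i].astype(int) for i in range(3)]
    wood=(H>5)&(H<22)&(S>80)&ok
    X,Y,Z=[P[...,i] for i in range(3)]
    lid=wood&(Z>.05)&(X>.35)&(X<1.0)&(Y<.1)&(Y>-.5)
    p=P[lid]; 
    for _ in range(8):
        c=p.mean(0); n=np.linalg.svd(p-c,full_matrices=0)[2][2]; n*=np.sign(n[2]); r=(P[lid]-c)@n; p=P[lid][abs(r)<.004]
    print(tag,'lid n',n,'slope',np.degrees(np.arccos(n[2])),'az',np.degrees(np.arctan2(-n[1],-n[0])),len(p),lid.sum(),'rms',np.std((p-c)@n))
    pl=abs((P-c)@n)<.006
    patch=pl&(S<80)&ok&(Z>.05)&(X>.35)&(X<1.)&(Y<.1)&(Y>-.5)
    k,lab,st,ce=cv2.connectedComponentsWithStats(patch.astype(np.uint8)); i=1+np.argmax(st[1:,4])
    q=P[lab==i]; cc=q.mean(0)
    hy=np.cross([0,0,1],-n);hy=np.cross(n,[n[0],n[1],0]);hy/=np.linalg.norm(hy); hx=np.cross(hy,n)
    ext=(q-cc)@np.c_[hx,hy]
    rr=cv2.minAreaRect(ext.astype(np.float32))
    print(' patch',cc,st[i],ce[i],'rect',rr,'hx',hx,'hy',hy)
    print(' rect centre world',cc+rr[0][0]*hx+rr[0][1]*hy)
    le=(p-cc)@np.c_[hx,hy]; print(' lid extents',le.min(0),le.max(0))
    # handle: wood plate near table
    hm=(H<22)&(S>80)&ok&(Z<.06)&(Z>-.02)&(X>.3)&(X<.8)&(Y>.02)&(Y<.4)
    k,lab,st,ce=cv2.connectedComponentsWithStats(cv2.dilate(hm.astype(np.uint8),np.ones((5,5))))
    for j in range(1,k):
        if st[j,4]<60: continue
        print(' comp',st[j],ce[j],P[(lab==j)&hm].mean(0))
        x0,y0,w,h=st[j,:4]; sl=np.s_[y0-3:y0+h+3,x0-3:x0+w+3]
        m=(Z[sl]>.036)&ok[sl]; b=P[sl][m]
        if len(b)>10:
            rb=cv2.minAreaRect(b[:,:2].astype(np.float32)*1000); print('  bar',b.mean(0),np.median(b[:,2]),len(b),rb)
            u=np.linalg.svd(b[:,:2]-b[:,:2].mean(0),full_matrices=0)[2][0]; print('  dir deg',np.degrees(np.arctan2(u[1],u[0])))
        m=hm[sl]&(Z[sl]<.02); b=P[sl][m]; 
        if len(b): print('  plate',np.median(b[:,2]),cv2.minAreaRect(b[:,:2].astype(np.float32)*1000))
    print(' table z',np.median(Z[(V>100)&(S<40)&ok&(abs(Z)<.03)]))
E
python3 m.py
```

```text
t0 lid n [-0.41282193 -0.09897609  0.90541802] slope 25.120357775240112 az 13.48245483961503 4562 6318 rms 0.002123423451557835
 patch [ 0.53246914 -0.22005775  0.14801195] [303 186  37  24 510] [321.15294118 197.69803922] rect ((0.0004292391240596771, -0.0012014955282211304), (0.1292203962802887, 0.06720338016748428), 89.53712463378906) hx [-0.88046593 -0.21109603 -0.42452115] hy [ 0.23314759 -0.97244136  0.        ]
 rect centre world [ 0.53181108 -0.21897997  0.14782973]
 lid extents [-0.15274846 -0.17116087] [0.13874444 0.16899553]
 comp [219 140  16  13 159] [227.22012579 146.83018868] [0.75316844 0.12820953 0.03081827]
  bar [0.76071099 0.13220489 0.09618407] 0.10822575985402987 124 ((762.3258056640625, 134.3249969482422), (33.19902420043945, 44.94540786743164), 8.544143676757812)
  dir deg -83.01350532796582
  plate 0.013864427624891009 ((748.8082885742188, 127.77381134033203), (10.32430362701416, 39.494300842285156), 19.446285247802734)
 comp [196 201  37  28 674] [214.05934718 214.64391691] [0.48742337 0.18718391 0.00994551]
  bar [0.48890189 0.18916425 0.04805599] 0.0481899
[... 1009 characters left out ...]
13671875, 186.91822814941406), (21.950454711914062, 108.93548583984375), 21.73269271850586)
  dir deg 110.43698910389297
  plate 0.009456929489396875 ((491.92376708984375, 190.76991271972656), (45.70099639892578, 119.95384979248047), 21.634225845336914)
 comp [245 265  15   9 118] [252.1440678  268.79661017] [0.78165246 0.1492085  0.0171112 ]
  bar [0.77844621 0.14311087 0.04655613] 0.044781968533422034 50 ((777.504638671875, 141.43421936035156), (13.087531089782715, 39.930213928222656), 35.562469482421875)
  dir deg 125.68534510104946
  plate 0.011304213927350832 ((782.6072387695312, 148.7708282470703), (2.735628604888916, 21.8618106842041), 41.87553787231445)
 table z 0.0017193528666874028
```

```bash
cat >> h.py <<'E'
from scipy.spatial.transform import Rotation as Ro
def pose():
    s=manip.get_state(); w,x,y,z=s['ee_rot']; return s,s['position'],Ro.from_quat([x,y,z,w]).as_matrix()
def to(p=None,xaz=None):
    s,q,R=pose(); print('t %.2f'%s['clock'],'pos',q.round(4),'q',s['qpos'].round(3),'w %.4f'%s['width'],'F',s['contact_force'].round(1),'g %.1f'%s['gripper_force'])
    a=np.degrees(np.arccos(np.clip(-R[2,2],-1,1)));print(' tilt %.2f az %.2f'%(a,np.degrees(np.arctan2(R[1,2],R[0,2]))),'toolx az %.2f elev %.2f'%(np.degrees(np.arctan2(R[1,0],R[0,0])),np.degrees(np.arcsin(R[2,0]))),'z',R[:,2].round(3))
    if p is not None: print(' shift units',(R.T@(np.array(p)-q)/.04).round(3))
    if xaz is not None: # turn about tool z so tool x has azimuth xaz
        h=np.array([np.cos(np.radians(xaz)),np.sin(np.radians(xaz)),0]); l=R.T@h; print(' turn units %.3f'%(np.degrees(np.arctan2(l[1],l[0]))/10))
E
python3 - <<'E'
from h import *
to([.4887,.1887,.23],111.1)
# refine lid from scene cam
n=np.array([-0.41282193,-0.09897609,0.90541802]);c=np.array([.53182,-.219,.1478])
for tag in ('t0','s0'):
    d=dict(np.load(tag+'.npz'));P=cloud(d);ok=d['range_z']>0
    m=ok&(abs((P-c)@n)<.012)&(np.linalg.norm(P-c,axis=-1)<.13)
    p=P[m]
    for _ in range(6):
        cc=p.mean(0);nn=np.linalg.svd(p-cc,full_matrices=0)[2][2];nn*=np.sign(nn[2]);p=P[m];p=p[abs((p-cc)@nn)<.006]
    print(tag,len(p),nn,np.degrees(np.arccos(nn[2])),np.degrees(np.arctan2(-nn[1],-nn[0])),'off at c',(cc-c)@nn)
    S=cv2.cvtColor(d['img'],cv2.COLOR_RGB2HSV)[...,1]; pm=m&(S<85)
    k,lab,st,ce=cv2.connectedComponentsWithStats(pm.astype(np.uint8));i=1+np.argmax(st[1:,4]);q=P[lab==i]
    hy=np.cross(n,[n[0],n[1],0]);hy/=np.linalg.norm(hy);hx=np.cross(hy,n);e=((q-c)@np.c_[hx,hy]).astype(np.float32)
    print(st[i],cv2.minAreaRect(e*1000),q.mean(0))
E
```

```text
t 0.10 pos [ 0.1415 -0.5568  0.2305] q [-1.443  0.277  1.506  0.     1.361 -0.121] w 0.0856 F [ 0.6  1.  -1.5] g 0.0
 tilt 0.10 az 96.99 toolx az 14.25 elev 0.01 z [-0.     0.002 -1.   ]
 shift units [ 13.001 -15.928   0.042]
 turn units -9.685
t0 3292 [-0.4120433  -0.09745892  0.90593713] 25.05020434263318 13.30737646596058 off at c -3.916835043831695e-05
[303 186  37  25 567] ((-0.3084983825683594, -0.1469268798828125), (129.51678466796875, 67.60527038574219), 89.01714324951172) [ 0.53215223 -0.21929397  0.1480087 ]
s0 1956 [-0.40965831 -0.09969646  0.90677488] 24.93659944088251 13.67788860261292 off at c 0.00225357020886596
[189 132  40  16 308] ((1.3473491668701172, 0.7588577270507812), (70.20230865478516, 129.4886016845703), 2.4948670864105225) [ 0.53110393 -0.2183864   0.15029514]
```

Emit:
{"fn": "play_rows", "kwargs": {
  "motion": [
    [0.95, -1.16, 0, -1, 60],
    [1.9, -2.32, 0, -2, 60],
    [2.85, -3.48, 0, -3, 60],
    [3.8, -4.65, 0, -4, 60],
    [4.74, -5.81, 0, -5, 60]
  ]
}}

```text
clock: 0.72
position: [0.2685, -0.2834, 0.2311]
ee_rot: [-0.0, 0.846, 0.534, 0.0]
contact_force: [1.3, -0.0, -0.1]
width: 0.0602
gripper_force: 0.0
```

Emit:
{"fn": "play_rows", "kwargs": {
  "motion": [
    [1.5, 0, 0, -1, 60],
    [3.0, 0, 0, -2, 60],
    [4.5, -0.05, 0, -3, 60],
    [6.0, -0.05, 0, -4, 60],
    [7.5, -0.05, 0, -4.66, 60]
  ]
}}

```text
clock: 1.35
position: [0.397, -0.0124, 0.2313]
ee_rot: [0.0, 0.566, 0.825, -0.0]
contact_force: [0.8, 0.5, -0.1]
width: 0.0601
gripper_force: 0.0
```

```bash
python3 - <<'E'
from h import *
to([.4887,.1887,.12],111.1)
E
```

```text
t 1.35 pos [ 0.397  -0.0124  0.2313] q [-0.206  0.002  1.839 -0.     1.3   -0.575] w 0.0601 F [ 0.8  0.5 -0.1] g 0.0
 tilt 0.05 az -41.84 toolx az 111.10 elev -0.04 z [ 0.001 -0.001 -1.   ]
 shift units [3.867 3.948 2.781]
 turn units 0.000
```

Emit:
{"fn": "play_rows", "kwargs": {
  "motion": [
    [1.0, 1.0, 0.5, 0, 60],
    [2.0, 2.0, 1.2, 0, 60],
    [3.0, 3.0, 1.9, 0, 60],
    [3.87, 3.95, 2.6, 0, 60],
    [3.87, 3.95, 2.78, 0, 60]
  ]
}}

```text
clock: 1.98
position: [0.4892, 0.1892, 0.1176]
ee_rot: [-0.001, 0.566, 0.825, -0.001]
contact_force: [-0.8, 0.3, -0.5]
width: 0.06
gripper_force: 0.0
```

```bash
python3 - <<'E'
from h import *
to([.4887,.1887,.016],111.1)
d=cap('wrist','w1'); P=cloud(d); Z=P[...,2]; ok=d['range_z']>0
S=cv2.cvtColor(d['img'],cv2.COLOR_RGB2HSV)
m=ok&(abs(Z-.047)<.008)&(np.hypot(P[...,0]-.4887,P[...,1]-.1887)<.075); 
b=P[m]; print(len(b),np.median(b[:,2]),cv2.minAreaRect(b[:,:2].astype(np.float32)*1000))
E
```

```text
t 1.98 pos [0.4892 0.1892 0.1176] q [ 2.360e-01  2.940e-01  1.785e+00  1.000e-03  1.066e+00 -1.320e-01] w 0.0600 F [-0.8  0.3 -0.5] g 0.0
 tilt 0.18 az -177.43 toolx az 111.09 elev 0.06 z [-0.003 -0.    -1.   ]
 shift units [-0.01  -0.009  2.539]
 turn units -0.001
4345 0.04742433833722144 ((486.1637268066406, 188.65219116210938), (18.035253524780273, 108.88024139404297), 21.000202178955078)
```

View pics/w1.png

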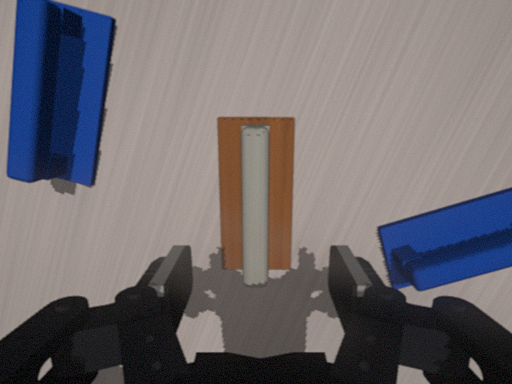

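Emit:
{"fn": "play_rows", "kwargs": {
  "motion": [
    [0, -0.04, 0.9, 0, 60],
    [0, -0.04, 1.8, 0, 60],
    [0, -0.04, 2.4, 0, 60],
    [0, -0.04, 2.54, 0, 50],
    [0, -0.04, 2.54, 0, 30]
  ],
  "newtons": 80
}}

```text
clock: 2.65
position: [0.4879, 0.1853, 0.0192]
ee_rot: [0.0, 0.568, 0.823, 0.0]
contact_force: [0.9, -0.1, 0.5]
width: 0.0327
gripper_force: 0.0
```

Emit:
{"fn": "play_rows", "kwargs": {
  "motion": [
    [0, 0, 0, 0, 10],
    [0, 0, 0, 0, 10],
    [0, 0, 0, 0, 10],
    [0, 0, 0, 0, 10],
    [0, 0, -0.2, 0, 10]
  ]
}}

```text
clock: 3.28
position: [0.4874, 0.186, 0.0268]
ee_rot: [-0.0, 0.567, 0.823, -0.0]
contact_force: [0.1, 0.7, -2.0]
width: 0.0168
gripper_force: 78.1
```

Emit:
{"fn": "play_rows", "kwargs": {
  "motion": [
    [0, 0, -1, 0, 10],
    [0, 0, -2.2, 0, 10],
    [0, 0, -3.6, 0, 10],
    [0, 0, -5, 0, 10],
    [0, 0, -6, 0, 10]
  ]
}}

```text
clock: 3.9
position: [0.4879, 0.1863, 0.2697]
ee_rot: [0.001, 0.567, 0.823, 0.001]
contact_force: [0.3, -0.6, -1.9]
width: 0.0168
gripper_force: 78.3
```

```bash
python3 - <<'E'
from h import *
to([.532,-.219,.3],103.5)
d=cap('wrist','w2')
E
```

```text
t 3.90 pos [0.4879 0.1863 0.2697] q [ 0.231  0.174  1.547  0.     1.417 -0.133] w 0.0168 F [ 0.3 -0.6 -1.9] g 78.3
 tilt 0.20 az 14.90 toolx az 110.87 elev -0.02 z [ 0.003  0.001 -1.   ]
 shift units [-9.861 -2.576 -0.763]
 turn units 0.737
```

Emit:
{"fn": "play_rows", "kwargs": {
  "motion": [
    [-0.19, 1.48, 0, 0.3, 10],
    [-0.38, 2.97, 0, 0.74, 10],
    [-0.57, 4.45, 0, 0.74, 10],
    [-0.77, 5.94, 0, 0.74, 10],
    [-0.96, 7.43, 0, 0.74, 10]
  ]
}}

```text
clock: 4.58
position: [0.7806, 0.2565, 0.2662]
ee_rot: [-0.0, 0.619, 0.785, 0.0]
contact_force: [0.8, 0.2, -0.9]
width: 0.0168
gripper_force: 78.6
```

```bash
python3 - <<'E'
from h import *
to([.532,-.219,.3],103.5)
E
```

```text
t 4.58 pos [0.7806 0.2565 0.2662] q [ 0.233  0.674  0.749  0.     1.718 -0.002] w 0.0168 F [ 0.8  0.2 -0.9] g 78.6
 tilt 0.01 az 61.72 toolx az 103.47 elev 0.01 z [ 0.  0. -1.]
 shift units [-10.113  -8.811  -0.845]
 turn units -0.003
```

Emit:
{"fn": "play_rows", "kwargs": {
  "motion": [
    [0, 1.2, 0, 0, 10],
    [0, 2.4, 0, 0, 10],
    [0, 3.6, 0, 0, 10],
    [0, 4.8, 0, 0, 10]
  ]
}}

```text
clock: 5.08
position: [0.9052, 0.2824, 0.2331]
ee_rot: [0.012, 0.619, 0.785, 0.017]
contact_force: [-0.4, 0.2, -1.9]
width: 0.0167
gripper_force: 78.7
```

```bash
python3 - <<'E'
from h import *
to([.532,-.219,.3],103.5)
E
```

```text
t 5.08 pos [0.9052 0.2824 0.2331] q [ 0.228  0.964  0.224  0.004  1.912 -0.006] w 0.0167 F [-0.4  0.2 -1.9] g 78.7
 tilt 2.39 az 18.03 toolx az 103.46 elev 0.19 z [ 0.04   0.013 -0.999]
 shift units [-10.012 -11.91   -2.203]
 turn units -0.004
```

Emit:
{"fn": "play_rows", "kwargs": {
  "motion": [
    [0, 1.5, 0, 0, 10],
    [0, 3, 0, 0, 10],
    [0, 4.5, 0, 0, 10],
    [0, 6, 0, 0, 10]
  ]
}}

```text
clock: 5.58
position: [0.9494, 0.2856, 0.1925]
ee_rot: [0.03, 0.619, 0.784, 0.043]
contact_force: [1.1, 0.5, -1.2]
width: 0.0169
gripper_force: 78.7
```

```bash
python3 - <<'E'
from h import *
to([.532,-.219,.3],103.5)
E
```

```text
t 5.58 pos [0.9494 0.2856 0.1925] q [ 0.219  1.01   0.221  0.008  1.805 -0.013] w 0.0169 F [ 1.1  0.5 -1.2] g 78.7
 tilt 6.05 az 16.94 toolx az 103.48 elev 0.37 z [ 0.101  0.031 -0.994]
 shift units [ -9.819 -12.725  -4.113]
 turn units -0.006
```

Emit:
{"fn": "play_rows", "kwargs": {
  "motion": [
    [0.3, 1.3, -0.8, 0, 10],
    [0.6, 2.6, -1.6, 0, 10],
    [0.9, 3.9, -2.4, 0, 10],
    [1.2, 5.2, -3.2, 0, 10]
  ]
}}

```text
clock: 6.08
position: [0.9469, 0.3081, 0.2322]
ee_rot: [0.046, 0.617, 0.783, 0.068]
contact_force: [-0.2, -1.1, -0.7]
width: 0.0168
gripper_force: 78.7
```

```bash
python3 - <<'E'
from h import *
to([.532,-.219,.3],103.5)
E
```

```text
t 6.08 pos [0.9469 0.3081 0.2322] q [0.241 0.971 0.221 0.01  1.786 0.009] w 0.0168 F [-0.2 -1.1 -0.7] g 78.7
 tilt 9.43 az 17.30 toolx az 103.53 elev 0.62 z [ 0.156  0.049 -0.986]
 shift units [-10.364 -12.695  -3.936]
 turn units -0.007
```

Emit:
{"fn": "play_rows", "kwargs": {
  "motion": [
    [-0.6, 1.3, -0.8, 0, 10],
    [-1.2, 2.6, -1.6, 0, 10],
    [-1.8, 3.9, -2.4, 0, 10],
    [-2.4, 5.2, -3.2, 0, 10]
  ]
}}

```text
clock: 6.58
position: [0.9669, 0.2413, 0.2727]
ee_rot: [0.063, 0.616, 0.78, 0.089]
contact_force: [0.1, 0.3, -2.0]
width: 0.0168
gripper_force: 78.7
```

```bash
python3 - <<'E'
from h import *
to([.532,-.219,.3],103.5)
E
```

```text
t 6.58 pos [0.9669 0.2413 0.2727] q [ 0.165  0.931  0.221  0.027  1.771 -0.06 ] w 0.0168 F [ 0.1  0.3 -2. ] g 78.7
 tilt 12.57 az 16.44 toolx az 103.46 elev 0.67 z [ 0.209  0.062 -0.976]
 shift units [ -8.654 -12.763  -3.645]
 turn units -0.019
```

Emit:
{"fn": "play_rows", "kwargs": {
  "motion": [
    [-0.7, 1.3, -0.8, 0, 10],
    [-1.4, 2.6, -1.6, 0, 10],
    [-2.1, 3.9, -2.4, 0, 10],
    [-2.8, 5.2, -3.2, 0, 10],
    [-3.5, 6.5, -4, 0, 10]
  ]
}}

```text
clock: 7.2
position: [0.979, 0.1634, 0.3191]
ee_rot: [0.082, 0.614, 0.777, 0.11]
contact_force: [-0.3, 0.3, -1.7]
width: 0.0164
gripper_force: 78.6
```

```bash
python3 - <<'E'
from h import *
to([.532,-.219,.3],103.5)
E
```

```text
t 7.20 pos [0.979  0.1634 0.3191] q [ 0.077  0.885  0.222  0.052  1.763 -0.141] w 0.0164 F [-0.3  0.3 -1.7] g 78.6
 tilt 15.81 az 15.10 toolx az 103.48 elev 0.46 z [ 0.263  0.071 -0.962]
 shift units [ -6.695 -12.716  -3.157]
 turn units -0.015
```

Emit:
{"fn": "play_rows", "kwargs": {
  "motion": [
    [-0.6, 1.35, -0.8, 0, 10],
    [-1.2, 2.7, -1.6, 0, 10],
    [-1.8, 4.05, -2.4, 0, 10],
    [-2.4, 5.4, -3.2, 0, 10],
    [-3, 6.75, -4, 0, 10]
  ]
}}

```text
clock: 7.82
position: [0.9819, 0.1068, 0.3641]
ee_rot: [0.102, 0.612, 0.774, 0.131]
contact_force: [0.7, -0.4, -1.8]
width: 0.017
gripper_force: 78.6
```

```bash
python3 - <<'E'
from h import *
to([.532,-.219,.3],103.5)
E
```

```text
t 7.83 pos [0.9819 0.1068 0.3641] q [ 0.011  0.841  0.222  0.075  1.753 -0.196] w 0.0170 F [ 0.7 -0.4 -1.8] g 78.6
 tilt 19.11 az 13.57 toolx az 103.36 elev 0.07 z [ 0.318  0.077 -0.945]
 shift units [ -5.328 -12.642  -2.69 ]
 turn units -0.016
```

Emit:
{"fn": "play_rows", "kwargs": {
  "motion": [
    [-0.2, 1.4, -0.8, 0, 10],
    [-0.4, 2.8, -1.6, 0, 10],
    [-0.6, 4.2, -2.4, 0, 10],
    [-0.8, 5.6, -3.2, 0, 10],
    [-1, 7, -4, 0, 10]
  ]
}}

```text
clock: 8.45
position: [0.9744, 0.1012, 0.4122]
ee_rot: [0.123, 0.609, 0.769, 0.151]
contact_force: [-0.9, -0.9, -1.7]
width: 0.0165
gripper_force: 78.6
```

```bash
python3 - <<'E'
from h import *
to([.532,-.219,.3],103.5)
E
```

```text
t 8.45 pos [0.9744 0.1012 0.4122] q [ 0.002  0.794  0.222  0.083  1.742 -0.199] w 0.0165 F [-0.9 -0.9 -1.7] g 78.6
 tilt 22.45 az 12.43 toolx az 103.21 elev -0.32 z [ 0.373  0.082 -0.924]
 shift units [ -5.251 -12.724  -2.19 ]
 turn units -0.015
```

Emit:
{"fn": "play_rows", "kwargs": {
  "motion": [
    [0.8, 1.3, -0.8, 0, 10],
    [1.6, 2.6, -1.6, 0, 10],
    [2.4, 3.9, -2.4, 0, 10],
    [3.2, 5.2, -3.2, 0, 10]
  ]
}}

```text
clock: 8.95
position: [0.9479, 0.1906, 0.4632]
ee_rot: [0.141, 0.605, 0.765, 0.172]
contact_force: [-0.4, 0.3, -1.5]
width: 0.017
gripper_force: 78.7
```

```bash
python3 - <<'E'
from h import *
to([.532,-.219,.3],103.5)
E
```

```text
t 8.95 pos [0.9479 0.1906 0.4632] q [ 0.109  0.742  0.221  0.046  1.732 -0.105] w 0.0170 F [-0.4  0.3 -1.5] g 78.7
 tilt 25.70 az 12.31 toolx az 103.21 elev -0.43 z [ 0.424  0.092 -0.901]
 shift units [ -7.562 -13.024  -1.676]
 turn units -0.008
```

Emit:
{"fn": "play_rows", "kwargs": {
  "motion": [
    [-0.69, -1.18, -0.15, 0, 10],
    [-1.38, -2.37, -0.3, 0, 10],
    [-2.06, -3.55, -0.45, 0, 10],
    [-2.75, -4.74, -0.6, 0, 10],
    [-3.44, -5.92, -0.75, 0, 10]
  ]
}}

```text
clock: 9.57
position: [0.7578, 0.0019, 0.3874]
ee_rot: [0.141, 0.605, 0.764, 0.171]
contact_force: [-0.4, -0.8, -0.8]
width: 0.0168
gripper_force: 78.7
```

```bash
python3 - <<'E'
from h import *
to([.520,-.225,.3],103.5)
E
```

```text
t 9.57 pos [0.7578 0.0019 0.3874] q [-0.167  0.283  1.206  0.171  1.238 -0.421] w 0.0168 F [-0.4 -0.8 -0.8] g 78.7
 tilt 25.66 az 12.18 toolx az 103.16 elev -0.47 z [ 0.423  0.091 -0.901]
 shift units [-4.151 -7.342 -1.065]
 turn units -0.011
```

Emit:
{"fn": "play_rows", "kwargs": {
  "motion": [
    [-0.74, -1.31, -0.19, 0, 10],
    [-1.48, -2.62, -0.38, 0, 10],
    [-2.22, -3.93, -0.57, 0, 10],
    [-2.96, -5.24, -0.76, 0, 10],
    [-3.7, -6.55, -0.95, 0, 10]
  ]
}}

```text
clock: 10.2
position: [0.5459, -0.2003, 0.3094]
ee_rot: [0.141, 0.605, 0.765, 0.171]
contact_force: [-0.6, -1.3, -1.4]
width: 0.0169
gripper_force: 78.7
```

Emit:
{"fn": "play_rows", "kwargs": {
  "motion": [
    [-0.45, -0.8, -0.12, 0, 10],
    [-0.45, -0.8, -0.12, 0, 10],
    [-0.45, -0.8, -0.12, 0, 10]
  ]
}}

```text
clock: 10.58
position: [0.522, -0.224, 0.3008]
ee_rot: [0.141, 0.605, 0.764, 0.172]
contact_force: [-0.0, 0.1, -1.2]
width: 0.0168
gripper_force: 78.7
```

```bash
cat > w.py <<'E'
import sys
from h import *
s,q,R=pose(); to([0.5006,-.2296,.2197],103.5)
d=cap('wrist',sys.argv[1]); P=cloud(d); T=(P-q)@R; ok=d['range_z']>0   # tool frame
hsv=cv2.cvtColor(d['img'],cv2.COLOR_RGB2HSV); S=hsv[...,1]; H=hsv[...,0]
n=np.array([-.411,-.0987,.9063]);c=np.array([.532,-.219,.149])
m=ok&(T[...,2]>.03)&(abs((P-c)@n)<.015)&(np.linalg.norm(P-c,axis=-1)<.14)
p=P[m]
if len(p)>300:
    for _ in range(8):
        cc=p.mean(0);nn=np.linalg.svd(p-cc,full_matrices=0)[2][2];nn*=np.sign(nn[2]);p=P[m];p=p[abs((p-cc)@nn)<.004]
    print('lid n',nn,len(p),np.degrees(np.arccos(nn[2])),np.degrees(np.arctan2(-nn[1],-nn[0])),'off',(cc-c)@nn,'in tool',R.T@nn)
# held plate/bar
h=ok&(T[...,2]>-.06)&(T[...,2]<.022)&(abs(T[...,1])<.04)&(abs(T[...,0])<.09)
np.save('held.npy',np.c_[T[h],hsv[h],np.argwhere(h)])
pl=h&(T[...,2]>.0)&(S>80)&(H<22)
print('plate pts',pl.sum()); 
if pl.sum()>30:
    p=T[pl];c2=np.median(p,0);k=abs(p[:,2]-c2[2])<.006;p=p[k];a=np.linalg.lstsq(np.c_[p[:,:2],np.ones(len(p))],p[:,2],rcond=None)[0];print(' plate z=ax+by+c',a,'ext',p.min(0),p.max(0))
b=h&(T[...,2]<-.005)&(S<70)&(abs(T[...,1])<.02)
if b.sum()>10: print('bar',b.sum(),T[b].min(0),T[b].max(0),np.median(T[b],0))
E
python3 w.py w3
```

```text
t 10.57 pos [ 0.522  -0.224   0.3008] q [-0.767  0.064  1.69   0.404  1.157 -1.119] w 0.0168 F [-0.   0.1 -1.2] g 78.7
 tilt 25.72 az 12.18 toolx az 103.14 elev -0.46 z [ 0.424  0.092 -0.901]
 shift units [ 0.002 -1.378  1.587]
 turn units -0.013
lid n [-0.41169657 -0.09976412  0.90584384] 59590 25.06282525528522 13.621591026220988 off -0.0012199449786184661 in tool [-0.01090691  0.01141191 -0.9998754 ]
plate pts 10195
 plate z=ax+by+c [-0.00011332  0.0016039   0.0125001 ] ext [-0.05709613 -0.02797024  0.01022737] [0.06309043 0.02833238 0.01846345]
bar 15027 [-0.0301618  -0.01998637 -0.05978112] [ 0.05813564  0.01997346 -0.00500481] [ 1.17884093e-02  9.68916829e-05 -2.74253684e-02]
```

View pics/w3.png

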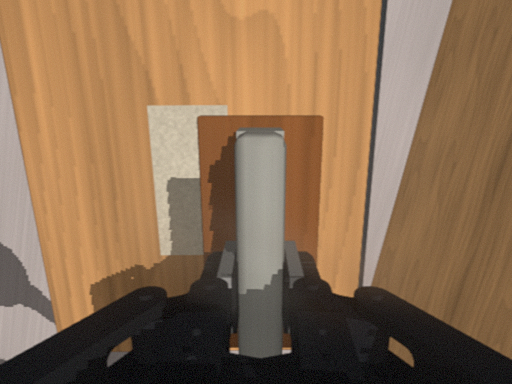

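Emit:
{"fn": "play_rows", "kwargs": {
  "motion": [
    [0.92, -0.54, -0.27, 0, 10],
    [1.85, -1.07, -0.53, 0, 10],
    [2.77, -1.61, -0.8, 0, 10],
    [3.7, -2.14, -1.06, 0, 10],
    [4.62, -2.68, -1.33, 0, 10]
  ]
}}

```text
clock: 11.25
position: [0.3626, -0.0696, 0.3009]
ee_rot: [0.141, 0.604, 0.765, 0.172]
contact_force: [0.3, -0.3, -0.9]
width: 0.0167
gripper_force: 78.7
```

```bash
python3 - <<'E'
from h import *
to([.532,-.219,.3],103.5)
E
```

```text
t 11.25 pos [ 0.3626 -0.0696  0.3009] q [-0.765 -0.306  1.991  0.394  1.221 -1.091] w 0.0167 F [ 0.3 -0.3 -0.9] g 78.7
 tilt 25.72 az 12.31 toolx az 103.30 elev -0.48 z [ 0.424  0.093 -0.901]
 shift units [-4.608  2.914  1.47 ]
 turn units 0.002
```

Emit:
{"fn": "play_rows", "kwargs": {
  "motion": [
    [0.84, -0.49, -0.24, 0, 10],
    [1.68, -0.97, -0.48, 0, 10],
    [2.52, -1.46, -0.72, 0, 10]
  ]
}}

```text
clock: 11.62
position: [0.276, 0.0135, 0.3009]
ee_rot: [0.141, 0.604, 0.765, 0.172]
contact_force: [0.4, -0.2, -1.5]
width: 0.0166
gripper_force: 78.7
```

```bash
python3 - <<'E'
from h import *
to([.532,-.219,.3],103.5)
d=cap('scene','s2'); 
E
```

```text
t 11.62 pos [0.276  0.0135 0.3009] q [-0.764 -0.535  2.079  0.378  1.35  -1.036] w 0.0166 F [ 0.4 -0.2 -1.5] g 78.7
 tilt 25.73 az 12.27 toolx az 103.30 elev -0.49 z [ 0.424  0.092 -0.901]
 shift units [-7.128  4.371  2.198]
 turn units 0.003
```

View pics/s2.png

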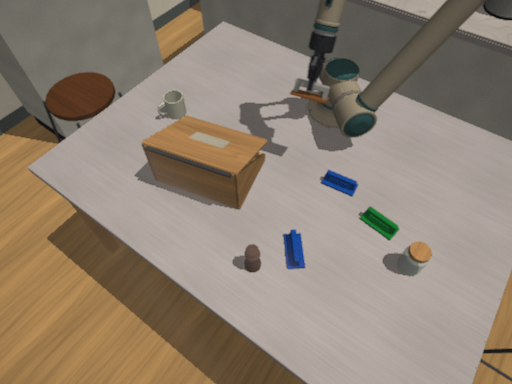

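Emit:
{"fn": "play_rows", "kwargs": {
  "motion": [
    [0.0, 0.54, -1.12, 0, 10],
    [0.4, 0.9, -2.2, 0, 10],
    [1.0, 0.5, -2.5, 0, 10],
    [1.6, 0.15, -2.7, 0, 10],
    [2.08, -0.13, -2.85, 0, 10]
  ]
}}

```text
clock: 12.3
position: [0.2041, 0.0824, 0.4007]
ee_rot: [0.142, 0.605, 0.765, 0.172]
contact_force: [-0.4, 0.0, -2.4]
width: 0.0167
gripper_force: 78.9
```

```bash
python3 - <<'E'
from h import *
to([.532,-.219,.3],103.5)
E
```

```text
t 12.30 pos [0.2041 0.0824 0.4007] q [-0.729 -0.702  1.865  0.362  1.693 -0.865] w 0.0167 F [-0.4  0.  -2.4] g 78.9
 tilt 25.75 az 12.17 toolx az 103.21 elev -0.50 z [ 0.425  0.092 -0.901]
 shift units [-9.185  4.508  5.059]
 turn units -0.004
```

Emit:
{"fn": "play_rows", "kwargs": {
  "motion": [
    [0.84, -0.49, -0.24, 0, 10],
    [1.68, -0.97, -0.48, 0, 10],
    [2.52, -1.46, -0.72, 0, 10]
  ]
}}

```text
clock: 12.68
position: [0.1349, 0.1198, 0.4048]
ee_rot: [0.126, 0.603, 0.767, 0.182]
contact_force: [0.4, -0.0, -1.8]
width: 0.0166
gripper_force: 79.0
```

```bash
python3 - <<'E'
from h import *
to([.532,-.219,.3],103.5)
E
```

```text
t 12.68 pos [0.1349 0.1198 0.4048] q [-0.182 -0.753  1.852  0.202  1.641 -0.365] w 0.0166 F [ 0.4 -0.  -1.8] g 79.0
 tilt 25.53 az 17.21 toolx az 104.00 elev 1.53 z [ 0.412  0.128 -0.902]
 shift units [-10.687   5.84    5.369]
 turn units -0.021
```

Emit:
{"fn": "play_rows", "kwargs": {
  "motion": [
    [-0.97, -0.21, -0.13, 0, 10],
    [-1.94, -0.42, -0.26, 0, 10]
  ]
}}

```text
clock: 12.92
position: [0.1285, 0.1122, 0.4168]
ee_rot: [0.148, 0.596, 0.761, 0.21]
contact_force: [-0.1, 0.3, -1.7]
width: 0.0168
gripper_force: 79.0
```

```bash
python3 - <<'E'
from h import *
to([.532,-.219,.3],103.5)
E
```

```text
t 12.93 pos [0.1285 0.1122 0.4168] q [ 0.27  -0.752  1.854  0.012  1.52   0.031] w 0.0168 F [-0.1  0.3 -1.7] g 79.0
 tilt 29.79 az 16.88 toolx az 104.25 elev 1.51 z [ 0.475  0.144 -0.868]
 shift units [-10.581   5.407   6.134]
 turn units -0.010
```

Emit:
{"fn": "play_rows", "kwargs": {
  "motion": [
    [0.92, 0.6, 0.3, 0, 10],
    [1.85, 0.98, 0.6, 0, 10],
    [1.85, 0.98, 0.6, 0, 10]
  ]
}}

```text
clock: 13.3
position: [0.1603, 0.1457, 0.4246]
ee_rot: [0.129, 0.588, 0.766, 0.226]
contact_force: [-1.3, -0.2, -1.3]
width: 0.0168
gripper_force: 79.0
```

```bash
python3 - <<'E'
from h import *
to([.532,-.219,.3],103.5)
s,q,R=pose();print((R.T@np.array([-.819,-.574,0])).round(3))
E
```

```text
t 13.30 pos [0.1603 0.1457 0.4246] q [-0.294 -0.752  1.837  0.326  1.633 -0.465] w 0.0168 F [-1.3 -0.2 -1.3] g 79.0
 tilt 30.11 az 22.73 toolx az 106.01 elev 3.88 z [ 0.463  0.194 -0.865]
 shift units [-11.513   4.399   5.226]
 turn units 0.025
[-0.325 -0.809 -0.49 ]
```

```bash
python3 - <<'E'
from h import *
for tag in('s0','t0'):
    d=dict(np.load(tag+'.npz'));P=cloud(d);ok=d['range_z']>0
    p=P[ok&(P[...,2]>.05)&((P[...,0]<-.25)|(P[...,1]<-.62))]
    print(tag,len(p), p.min(0) if len(p) else '',p.max(0) if len(p) else '')
    if len(p):
        h,_,_=np.histogram2d(p[:,0],p[:,1],bins=[np.arange(-2,1.3,.3),np.arange(-2,2,.4)]);print(h.astype(int))
    q=P[ok&(abs(P[...,2])<.02)];print('table',q.min(0),q.max(0))
E
```

```text
s0 8997 [-0.8798588  -1.55183112  0.05001027] [0.55423007 0.53977278 0.34457023]
[[   0    0    0    0    0    0    0    0    0]
 [   0    0    0    0    0    0    0    0    0]
 [   0    0    0    0    0    0    0    0    0]
 [   0    0    0    0    0  194    0    0    0]
 [   0    0    0   30 1504 4556 1116    0    0]
 [   0    0    0    0    0    0    0    0    0]
 [   0    0    0    0    0    0    0    0    0]
 [   0  743    0   29    0    0    0    0    0]
 [   0  825    0    0    0    0    0    0    0]
 [   0    0    0    0    0    0    0    0    0]]
table [-0.61709864 -1.6293812  -0.01995941] [0.951004   0.79893399 0.01999648]
t0 3 [ 0.17114623 -0.62431733  0.29540204] [ 0.17219853 -0.62121004  0.31104323]
[[0 0 0 0 0 0 0 0 0]
 [0 0 0 0 0 0 0 0 0]
 [0 0 0 0 0 0 0 0 0]
 [0 0 0 0 0 0 0 0 0]
 [0 0 0 0 0 0 0 0 0]
 [0 0 0 0 0 0 0 0 0]
 [0 0 0 0 0 0 0 0 0]
 [0 0 0 3 0 0 0 0 0]
 [0 0 0 0 0 0 0 0 0]
 [0 0 0 0 0 0 0 0 0]]
table [-0.18224977 -0.80290692 -0.01729617] [0.95614433 0.80542352 0.01998377]
```

```bash
cat >> h.py <<'E'
def via(pts,step=.055):
    s,q,R=pose(); prev=q; k=[]
    for p in pts:
        p=np.array(p,float); n=int(np.ceil(np.linalg.norm(p-prev)/step)); k+= [prev+(p-prev)*i/n for i in range(1,n+1)]; prev=p
    for r in k[:6]: print((R.T@(r-q)/.04).round(2).tolist(), r.round(2))
    print(len(k))
E
python3 -c "
from h import *
via([[.36,-.03,.5],[.3,-.4,.5]])"
```

```text
[-0.91, 0.71, -0.03] [0.19 0.12 0.44]
[-1.82, 1.41, -0.06] [0.23 0.09 0.45]
[-2.73, 2.12, -0.09] [0.26 0.06 0.46]
[-3.64, 2.83, -0.12] [0.29 0.03 0.47]
[-4.55, 3.53, -0.14] [ 0.33 -0.    0.49]
[-5.46, 4.24, -0.17] [ 0.36 -0.03  0.5 ]
13
```

Emit:
{"fn": "play_rows", "kwargs": {
  "motion": [
    [-0.91, 0.71, -0.03, 0, 10],
    [-1.82, 1.41, -0.06, 0, 10],
    [-2.73, 2.12, -0.09, 0, 10],
    [-3.64, 2.83, -0.12, 0, 10],
    [-4.55, 3.53, -0.14, 0, 10]
  ]
}}

```text
clock: 13.92
position: [0.3169, 0.0032, 0.4835]
ee_rot: [0.132, 0.594, 0.762, 0.223]
contact_force: [-1.4, -0.7, -0.3]
width: 0.0166
gripper_force: 79.0
```

```bash
python3 -c "
from h import *
to()
via([[.34,-.2,.5],[.2,-.45,.53],[0,-.6,.55]])"
```

```text
t 13.93 pos [0.3169 0.0032 0.4835] q [-0.857 -0.444  1.651  0.499  1.725 -0.972] w 0.0166 F [-1.4 -0.7 -0.3] g 79.0
 tilt 30.05 az 21.57 toolx az 105.11 elev 3.73 z [ 0.466  0.184 -0.866]
[-1.25, -0.07, -0.26] [ 0.32 -0.05  0.49]
[-2.51, -0.15, -0.51] [ 0.33 -0.1   0.49]
[-3.76, -0.22, -0.77] [ 0.33 -0.15  0.5 ]
[-5.02, -0.3, -1.02] [ 0.34 -0.2   0.5 ]
[-5.86, -0.93, -1.6] [ 0.32 -0.24  0.5 ]
[-6.71, -1.57, -2.17] [ 0.29 -0.28  0.51]
15
```

Emit:
{"fn": "play_rows", "kwargs": {
  "motion": [
    [-1.25, -0.07, -0.26, 0, 10],
    [-2.51, -0.15, -0.51, 0, 10],
    [-3.76, -0.22, -0.77, 0, 10],
    [-5.02, -0.3, -1.02, 0, 10],
    [-5.86, -0.93, -1.6, 0, 10]
  ]
}}

```text
clock: 14.55
position: [0.3185, -0.2405, 0.5035]
ee_rot: [0.129, 0.59, 0.764, 0.225]
contact_force: [0.3, -0.6, -1.3]
width: 0.0171
gripper_force: 79.0
```

```bash
python3 -c "
from h import *
to()
via([[.1,-.5,.55],[-.2,-.65,.6]],.062)"
```

```text
t 14.55 pos [ 0.3185 -0.2405  0.5035] q [-1.324 -0.134  1.425  0.548  1.884 -1.416] w 0.0171 F [ 0.3 -0.6 -1.3] g 79.0
 tilt 30.07 az 22.40 toolx az 105.68 elev 3.88 z [ 0.463  0.191 -0.865]
[-0.78, -0.89, -0.8] [ 0.28 -0.28  0.51]
[-1.56, -1.78, -1.59] [ 0.25 -0.33  0.52]
[-2.34, -2.67, -2.39] [ 0.21 -0.37  0.53]
[-3.12, -3.56, -3.18] [ 0.17 -0.41  0.53]
[-3.9, -4.45, -3.98] [ 0.14 -0.46  0.54]
[-4.68, -5.35, -4.77] [ 0.1  -0.5   0.55]
12
```

Emit:
{"fn": "play_rows", "kwargs": {
  "motion": [
    [-0.78, -0.89, -0.8, 0, 10],
    [-1.56, -1.78, -1.59, 0, 10],
    [-2.34, -2.67, -2.39, 0, 10],
    [-3.12, -3.56, -3.18, 0, 10],
    [-3.9, -4.45, -3.98, 0, 10]
  ]
}}

```text
clock: 15.18
position: [0.1347, -0.4562, 0.5432]
ee_rot: [0.13, 0.591, 0.764, 0.224]
contact_force: [1.2, 0.0, -0.8]
width: 0.0168
gripper_force: 79.0
```

```bash
python3 -c "
from h import *
to()
via([[-.1,-.68,.6],[-.25,-.85,.65]],.062)"
```

```text
t 15.18 pos [ 0.1347 -0.4562  0.5432] q [-1.768  0.173  1.014  0.538  2.189 -1.757] w 0.0168 F [ 1.2  0.  -0.8] g 79.0
 tilt 30.00 az 22.13 toolx az 105.56 elev 3.78 z [ 0.463  0.188 -0.866]
[-0.62, -0.9, -0.83] [ 0.1  -0.49  0.55]
[-1.24, -1.79, -1.67] [ 0.06 -0.53  0.56]
[-1.86, -2.69, -2.5] [ 0.02 -0.57  0.57]
[-2.48, -3.59, -3.33] [-0.02 -0.61  0.58]
[-3.1, -4.48, -4.17] [-0.06 -0.64  0.59]
[-3.72, -5.38, -5.0] [-0.1  -0.68  0.6 ]
10
```

```bash
python3 -c "
from h import *
via([[-.15,-.68,.5]],.068)"
```

```text
[-0.59, -1.28, -0.57] [ 0.09 -0.49  0.54]
[-1.18, -2.56, -1.14] [ 0.04 -0.53  0.53]
[-1.77, -3.84, -1.71] [-0.01 -0.57  0.52]
[-2.36, -5.12, -2.28] [-0.06 -0.61  0.51]
[-2.95, -6.39, -2.85] [-0.1  -0.64  0.51]
[-3.55, -7.67, -3.42] [-0.15 -0.68  0.5 ]
6
```

Emit:
{"fn": "play_rows", "kwargs": {
  "motion": [
    [-0.59, -1.28, -0.57, 0, 10],
    [-1.18, -2.56, -1.14, 0, 10],
    [-1.77, -3.84, -1.71, 0, 10],
    [-2.36, -5.12, -2.28, 0, 10],
    [-2.95, -6.39, -2.85, 0, 10]
  ]
}}

```text
clock: 15.8
position: [-0.1022, -0.6425, 0.5065]
ee_rot: [0.13, 0.591, 0.764, 0.224]
contact_force: [-0.1, -0.8, -0.3]
width: 0.0168
gripper_force: 79.0
```

```bash
python3 -c "
from h import *
to()
via([[-.35,-.88,.5]],.055)"
```

```text
t 15.80 pos [-0.1022 -0.6425  0.5065] q [-2.026  0.629  0.371  0.562  2.467 -1.893] w 0.0168 F [-0.1 -0.8 -0.3] g 79.0
 tilt 29.98 az 22.13 toolx az 105.57 elev 3.77 z [ 0.463  0.188 -0.866]
[-0.58, -0.93, -0.55] [-0.14 -0.68  0.51]
[-1.16, -1.86, -1.1] [-0.17 -0.71  0.5 ]
[-1.74, -2.79, -1.65] [-0.21 -0.74  0.5 ]
[-2.32, -3.72, -2.2] [-0.24 -0.78  0.5 ]
[-2.9, -4.65, -2.75] [-0.28 -0.81  0.5 ]
[-3.48, -5.58, -3.29] [-0.31 -0.85  0.5 ]
7
```

Emit:
{"fn": "play_rows", "kwargs": {
  "motion": [
    [-0.89, -0.73, -0.49, 0, 10],
    [-1.78, -1.46, -0.98, 0, 10],
    [-2.67, -2.19, -1.47, 0, 10],
    [-3.56, -2.92, -1.96, 0, 10]
  ]
}}

```text
clock: 16.3
position: [-0.1499, -0.7108, 0.447]
ee_rot: [0.141, 0.595, 0.763, 0.209]
contact_force: [0.4, -0.1, -1.1]
width: 0.0172
gripper_force: 79.6
```

```bash
python3 -c "
from h import *
to()
s,q,R=pose(); t=np.array([.4114,.0993]); e=t-R[:2,2]; print('need',e,np.degrees(np.arctan2(e[1],e[0])))
for az in (-130,-119,-105,-90): print(az,(R.T@[np.cos(np.radians(az)),np.sin(np.radians(az)),0]*1.25).round(2))"
```

```text
t 16.30 pos [-0.1499 -0.7108  0.447 ] q [-2.05   0.775  0.22   0.564  2.445 -1.912] w 0.0172 F [ 0.4 -0.1 -1.1] g 79.6
 tilt 29.28 az 18.02 toolx az 104.60 elev 1.92 z [ 0.465  0.151 -0.872]
need [-0.05374683 -0.05202359] -135.9333959539432
-130 [-0.72 -0.88 -0.52]
-119 [-0.9  -0.74 -0.45]
-105 [-1.09 -0.52 -0.33]
-90 [-1.21 -0.26 -0.19]
```

```bash
python3 -c "
from h import *
s,q,R=pose()
for az in (-180,-165,-150): print(az,(R.T@[np.cos(np.radians(az)),np.sin(np.radians(az)),.5]*1.1).round(2))"
```

```text
-180 [ 0.3  -0.67 -0.99]
-165 [ 0.01 -0.69 -1.02]
-150 [-0.27 -0.65 -1.01]
```

Emit:
{"fn": "play_rows", "kwargs": {
  "motion": [
    [0, -0.69, -1.02, 0, 10],
    [0, -1.38, -2.04, 0, 10],
    [0, -2.07, -3.06, 0, 10]
  ]
}}

```text
clock: 16.68
position: [-0.2263, -0.6812, 0.4514]
ee_rot: [0.151, 0.6, 0.761, 0.196]
contact_force: [0.0, 0.1, -1.2]
width: 0.0169
gripper_force: 79.6
```

```bash
cat > n.py <<'E'
from h import *
to()
s,q,R=pose(); t=np.array([.4114,.0993]); e=t-R[:2,2]; print('need',e.round(4),np.degrees(np.arctan2(e[1],e[0])), np.degrees(np.hypot(*e)))
for az in (-180,-165,-150,-135,-120): print(az,(R.T@[np.cos(np.radians(az)),np.sin(np.radians(az)),.4]*1.15).round(2))
E
python3 n.py
```

```text
t 16.68 pos [-0.2263 -0.6812  0.4514] q [-2.155  0.768  0.22   0.541  2.463 -2.018] w 0.0169 F [ 0.   0.1 -1.2] g 79.6
 tilt 28.66 az 14.13 toolx az 103.58 elev 0.30 z [ 0.465  0.117 -0.877]
need [-0.0537 -0.0178] -161.64649608696394 3.2407712398853725
-180 [ 0.27 -0.76 -0.94]
-165 [-0.03 -0.79 -0.96]
-150 [-0.32 -0.75 -0.93]
-135 [-0.6  -0.64 -0.88]
-120 [-0.83 -0.47 -0.79]
```

```bash
python3 -c "
from h import *
via([[.05,-.58,.47],[.3,-.4,.42]],.062)"
```

```text
[0.17, 1.33, 0.62] [-0.17 -0.66  0.46]
[0.34, 2.65, 1.24] [-0.12 -0.64  0.46]
[0.5, 3.98, 1.86] [-0.06 -0.62  0.46]
[0.67, 5.31, 2.48] [-0.01 -0.6   0.47]
[0.84, 6.63, 3.1] [ 0.05 -0.58  0.47]
[1.32, 7.58, 3.85] [ 0.09 -0.55  0.46]
11
```

Emit:
{"fn": "play_rows", "kwargs": {
  "motion": [
    [0.17, 1.33, 0.62, 0, 10],
    [0.34, 2.65, 1.24, 0, 10],
    [0.5, 3.98, 1.86, 0, 10],
    [0.67, 5.31, 2.48, 0, 10],
    [0.84, 6.63, 3.1, 0, 10]
  ]
}}

```text
clock: 17.3
position: [0.0523, -0.5798, 0.4704]
ee_rot: [0.152, 0.6, 0.761, 0.196]
contact_force: [0.9, -0.7, -0.9]
width: 0.0165
gripper_force: 79.7
```

```bash
python3 -c "
from h import *
to()
via([[.3,-.4,.42]],.064)"
```

```text
t 17.30 pos [ 0.0523 -0.5798  0.4704] q [-1.867  0.337  0.952  0.489  2.074 -1.912] w 0.0165 F [ 0.9 -0.7 -0.9] g 79.7
 tilt 28.71 az 14.08 toolx az 103.60 elev 0.26 z [ 0.466  0.117 -0.877]
[0.58, 1.12, 0.9] [ 0.1  -0.54  0.46]
[1.16, 2.24, 1.81] [ 0.15 -0.51  0.45]
[1.74, 3.36, 2.71] [ 0.2  -0.47  0.44]
[2.33, 4.48, 3.61] [ 0.25 -0.44  0.43]
[2.91, 5.59, 4.52] [ 0.3  -0.4   0.42]
5
```

Emit:
{"fn": "play_rows", "kwargs": {
  "motion": [
    [0.58, 1.12, 0.9, 0, 10],
    [1.16, 2.24, 1.81, 0, 10],
    [1.74, 3.36, 2.71, 0, 10],
    [2.33, 4.48, 3.61, 0, 10],
    [2.91, 5.59, 4.52, 0, 10]
  ]
}}

```text
clock: 17.92
position: [0.2994, -0.3995, 0.4202]
ee_rot: [0.152, 0.599, 0.761, 0.196]
contact_force: [0.2, -1.1, -1.2]
width: 0.0165
gripper_force: 79.7
```

```bash
python3 -c "
from h import *
to()
via([[.4,-.2,.37],[.43,0,.25],[.42,.17,.18]],.064)
s,q,R=pose()
for p in ([.4,-.15,.36],[.42,-.08,.32],[.43,.0,.26],[.43,.09,.22],[.42,.17,.18]): print((R.T@(np.array(p)-q)/.04).round(2))"
```

```text
t 17.93 pos [ 0.2994 -0.3995  0.4202] q [-1.438  0.049  1.441  0.503  1.695 -1.621] w 0.0165 F [ 0.2 -1.1 -1.2] g 79.7
 tilt 28.78 az 14.01 toolx az 103.59 elev 0.23 z [ 0.467  0.117 -0.876]
[1.06, 0.64, 0.71] [ 0.32 -0.35  0.41]
[2.13, 1.28, 1.43] [ 0.35 -0.3   0.4 ]
[3.19, 1.92, 2.14] [ 0.37 -0.25  0.38]
[4.25, 2.56, 2.86] [ 0.4  -0.2   0.37]
[5.42, 2.61, 3.75] [ 0.41 -0.15  0.34]
[6.59, 2.66, 4.64] [ 0.42 -0.1   0.31]
11
[5.46 2.69 3.22]
[7.04 2.99 4.53]
[8.92 2.89 6.2 ]
[11.11  2.87  7.34]
[13.11  2.58  8.33]
```

Emit:
{"fn": "play_rows", "kwargs": {
  "motion": [
    [1.06, 0.64, 0.71, 0, 10],
    [2.13, 1.28, 1.43, 0, 10],
    [3.19, 1.92, 2.14, 0, 10],
    [4.25, 2.56, 2.86, 0, 10],
    [5.42, 2.65, 3.6, 0, 10]
  ]
}}

```text
clock: 18.55
position: [0.4058, -0.1502, 0.3474]
ee_rot: [0.153, 0.599, 0.761, 0.197]
contact_force: [1.3, 0.7, -1.5]
width: 0.0168
gripper_force: 79.6
```

```bash
python3 -c "
from h import *
to()
via([[.43,0,.25],[.42,.17,.18]],.066)"
```

```text
t 18.55 pos [ 0.4058 -0.1502  0.3474] q [-0.919 -0.193  1.831  0.477  1.317 -1.234] w 0.0168 F [ 1.3  0.7 -1.5] g 79.6
 tilt 28.97 az 13.96 toolx az 103.67 elev 0.16 z [ 0.47   0.117 -0.875]
[1.17, 0.04, 0.95] [ 0.41 -0.1   0.31]
[2.33, 0.07, 1.9] [ 0.42 -0.05  0.28]
[3.5, 0.11, 2.85] [0.43 0.   0.25]
[4.89, 0.04, 3.49] [0.43 0.06 0.23]
[6.29, -0.02, 4.13] [0.42 0.11 0.2 ]
[7.68, -0.08, 4.76] [0.42 0.17 0.18]
6
```

Emit:
{"fn": "play_rows", "kwargs": {
  "motion": [
    [1.3, 0.04, 1.0, 0, 10],
    [2.7, 0.07, 2.0, 0, 10],
    [4.1, 0.08, 2.9, 0, 10],
    [5.5, 0.04, 3.6, 0, 10],
    [6.9, 0, 4.3, 0, 10]
  ]
}}

```text
clock: 19.18
position: [0.4204, 0.1234, 0.2047]
ee_rot: [0.152, 0.599, 0.76, 0.199]
contact_force: [1.2, -0.5, -1.8]
width: 0.0168
gripper_force: 79.6
```

```bash
python3 -c "
from h import *
to()
via([[.42,.17,.17],[.34,.15,.14],[.26,.13,.14]],.055)
d=dict(np.load('t0.npz'));P=cloud(d);hs=cv2.cvtColor(d['img'],cv2.COLOR_RGB2HSV)
m=(hs[...,0]>100)&(hs[...,0]<130)&(hs[...,1]>120)&(P[...,0]<.5)&(P[...,1]>0)&(P[...,2]<.1)&(P[...,2]>-.01)
print(P[m].min(0),P[m].max(0))"
```

```text
t 19.18 pos [0.4204 0.1234 0.2047] q [ 0.041 -0.164  2.176  0.169  0.64  -0.305] w 0.0168 F [ 1.2 -0.5 -1.8] g 79.6
 tilt 28.98 az 14.30 toolx az 103.60 elev 0.39 z [ 0.469  0.12  -0.875]
[0.56, -0.1, 0.45] [0.42 0.15 0.19]
[1.13, -0.19, 0.89] [0.42 0.17 0.17]
[1.12, -1.28, 0.72] [0.38 0.16 0.16]
[1.11, -2.36, 0.55] [0.34 0.15 0.14]
[1.1, -3.26, 0.05] [0.3  0.14 0.14]
[1.09, -4.16, -0.45] [0.26 0.13 0.14]
6
[ 0.30100978  0.14792074 -0.00210803] [0.36464293 0.2708109  0.05664109]
```

Emit:
{"fn": "play_rows", "kwargs": {
  "motion": [
    [0.56, -0.1, 0.45, 0, 10],
    [1.13, -0.19, 0.89, 0, 10],
    [1.12, -1.28, 0.72, 0, 10],
    [1.11, -2.36, 0.55, 0, 10]
  ]
}}

```text
clock: 19.68
position: [0.3391, 0.1487, 0.1395]
ee_rot: [0.151, 0.599, 0.761, 0.198]
contact_force: [-0.0, 0.1, -2.5]
width: 0.0172
gripper_force: 79.4
```

```bash
python3 n.py; python3 -c "
from h import *
via([[.25,.128,.14]],.03)"
```

```text
t 19.68 pos [0.3391 0.1487 0.1395] q [ 0.199 -0.19   2.388  0.06   0.442 -0.085] w 0.0172 F [-0.   0.1 -2.5] g 79.4
 tilt 28.78 az 14.45 toolx az 103.69 elev 0.42 z [ 0.466  0.12  -0.876]
need [-0.0549 -0.0209] -159.1706825601041 3.364116622523376
-180 [ 0.28 -0.76 -0.94]
-165 [-0.02 -0.79 -0.96]
-150 [-0.32 -0.74 -0.94]
-135 [-0.59 -0.64 -0.88]
-120 [-0.83 -0.47 -0.79]
[0.01, -0.5, -0.28] [0.32 0.14 0.14]
[0.01, -1.0, -0.56] [0.29 0.14 0.14]
[0.02, -1.5, -0.83] [0.27 0.13 0.14]
[0.02, -2.0, -1.11] [0.25 0.13 0.14]
4
```

Emit:
{"fn": "play_rows", "kwargs": {
  "motion": [
    [0, -0.7, -0.35, 0, 10],
    [0, -1.4, -0.7, 0, 10],
    [0, -2.1, -1.05, 0, 10]
  ]
}}

```text
clock: 20.05
position: [0.248, 0.1263, 0.1364]
ee_rot: [0.151, 0.6, 0.761, 0.198]
contact_force: [1.2, 0.1, -0.6]
width: 0.0166
gripper_force: 79.4
```

```bash
python3 n.py
```

```text
t 20.05 pos [0.248  0.1263 0.1364] q [ 0.158 -0.403  2.49   0.085  0.554 -0.138] w 0.0166 F [ 1.2  0.1 -0.6] g 79.4
 tilt 28.85 az 14.36 toolx az 103.61 elev 0.41 z [ 0.467  0.12  -0.876]
need [-0.0561 -0.0204] -160.0120767570968 3.4189707791063437
-180 [ 0.27 -0.76 -0.94]
-165 [-0.02 -0.78 -0.96]
-150 [-0.32 -0.74 -0.94]
-135 [-0.6  -0.64 -0.88]
-120 [-0.83 -0.47 -0.79]
```

Emit:
{"fn": "play_rows", "kwargs": {
  "motion": [
    [0, -0.85, 0.25, 0, 10],
    [0, -1.7, 0.5, 0, 10]
  ]
}}

```text
clock: 20.3
position: [0.2, 0.1152, 0.0861]
ee_rot: [0.152, 0.599, 0.761, 0.199]
contact_force: [0.3, -0.2, -1.6]
width: 0.0165
gripper_force: 79.7
```

```bash
python3 n.py
```

```text
t 20.30 pos [0.2    0.1152 0.0861] q [ 0.065 -0.435  2.656  0.216  0.431 -0.346] w 0.0165 F [ 0.3 -0.2 -1.6] g 79.7
 tilt 28.99 az 14.34 toolx az 103.68 elev 0.36 z [ 0.47   0.12  -0.875]
need [-0.0582 -0.0208] -160.358175593526 3.5391480487564855
-180 [ 0.27 -0.76 -0.94]
-165 [-0.02 -0.78 -0.96]
-150 [-0.32 -0.74 -0.94]
-135 [-0.59 -0.63 -0.88]
-120 [-0.83 -0.47 -0.79]
```

Emit:
{"fn": "play_rows", "kwargs": {
  "motion": [
    [0, -0.45, -0.1, 0, 10],
    [0, -0.9, -0.2, 0, 10]
  ]
}}

```text
clock: 20.55
position: [0.1663, 0.1095, 0.0757]
ee_rot: [0.154, 0.604, 0.757, 0.196]
contact_force: [-0.4, 0.2, -0.6]
width: 0.0166
gripper_force: 79.5
```

```bash
python3 n.py
```

```text
t 20.55 pos [0.1663 0.1095 0.0757] q [ 0.029 -0.531  2.693  0.206  0.493 -0.351] w 0.0166 F [-0.4  0.2 -0.6] g 79.5
 tilt 28.88 az 13.22 toolx az 102.84 elev 0.21 z [ 0.47   0.11  -0.876]
need [-0.0588 -0.0112] -169.25255678934357 3.430038512258792
-180 [ 0.26 -0.76 -0.94]
-165 [-0.04 -0.78 -0.96]
-150 [-0.34 -0.74 -0.93]
-135 [-0.61 -0.63 -0.87]
-120 [-0.84 -0.46 -0.78]
```

Emit:
{"fn": "play_rows", "kwargs": {
  "motion": [
    [0, -0.4, 0, 0, 10],
    [0, -0.8, 0, 0, 10]
  ]
}}

```text
clock: 20.8
position: [0.1365, 0.1079, 0.073]
ee_rot: [0.153, 0.601, 0.76, 0.193]
contact_force: [-0.2, 0.1, -1.7]
width: 0.0165
gripper_force: 79.5
```

```bash
python3 n.py
```

```text
t 20.80 pos [0.1365 0.1079 0.073 ] q [ 0.056 -0.632  2.693  0.151  0.594 -0.281] w 0.0165 F [-0.2  0.1 -1.7] g 79.5
 tilt 28.53 az 13.36 toolx az 103.34 elev 0.01 z [ 0.465  0.11  -0.879]
need [-0.0534 -0.0111] -168.2516868583172 3.1227866500445547
-180 [ 0.27 -0.76 -0.94]
-165 [-0.03 -0.79 -0.95]
-150 [-0.33 -0.75 -0.93]
-135 [-0.6  -0.64 -0.87]
-120 [-0.84 -0.47 -0.78]
```

Emit:
{"fn": "play_rows", "kwargs": {
  "motion": [
    [0, -0.46, 0.17, 0, 10],
    [0, -0.92, 0.34, 0, 10]
  ]
}}

```text
clock: 21.05
position: [0.1064, 0.107, 0.0655]
ee_rot: [0.151, 0.603, 0.761, 0.188]
contact_force: [8.0, 1.8, -4.7]
width: 0.0166
gripper_force: 79.5
```

```bash
python3 n.py
```

```text
t 21.05 pos [0.1064 0.107  0.0655] q [ 1.000e-03 -7.540e-01  2.694e+00  1.550e-01  7.300e-01 -3.210e-01] w 0.0166 F [ 8.   1.8 -4.7] g 79.5
 tilt 27.91 az 12.75 toolx az 103.17 elev -0.22 z [ 0.457  0.103 -0.884]
need [-0.0452 -0.004 ] -174.92092494278015 2.5974147865709547
-180 [ 0.26 -0.77 -0.93]
-165 [-0.04 -0.8  -0.94]
-150 [-0.33 -0.76 -0.92]
-135 [-0.61 -0.65 -0.86]
-120 [-0.84 -0.48 -0.77]
```

```bash
python3 -c "
from h import *
via([[.17,.12,.09],[.225,.135,.21]],.05)"
```

```text
[-0.02, 0.86, 0.11] [0.14 0.11 0.08]
[-0.05, 1.72, 0.22] [0.17 0.12 0.09]
[-0.04, 2.61, -0.44] [0.19 0.12 0.13]
[-0.02, 3.5, -1.1] [0.21 0.13 0.17]
[-0.01, 4.38, -1.77] [0.22 0.14 0.21]
5
```

Emit:
{"fn": "play_rows", "kwargs": {
  "motion": [
    [-0.02, 0.86, 0.11, 0, 10],
    [-0.05, 1.72, 0.22, 0, 10],
    [-0.04, 2.61, -0.44, 0, 10],
    [-0.02, 3.5, -1.1, 0, 10],
    [0, 4.38, -1.77, 0, 10]
  ]
}}

```text
clock: 21.68
position: [0.209, 0.1056, 0.2121]
ee_rot: [0.151, 0.6, 0.759, 0.202]
contact_force: [-0.6, -0.3, -2.0]
width: 0.0163
gripper_force: 79.9
```

```bash
python3 n.py; python3 w.py w4 | tail -3
```

```text
t 21.68 pos [0.209  0.1056 0.2121] q [-0.703 -0.753  2.337  0.433  1.276 -1.004] w 0.0163 F [-0.6 -0.3 -2. ] g 79.9
 tilt 29.25 az 14.93 toolx az 103.56 elev 0.77 z [ 0.472  0.126 -0.873]
need [-0.0607 -0.0266] -156.34530551792125 3.794809658948263
-180 [ 0.28 -0.75 -0.94]
-165 [-0.02 -0.78 -0.96]
-150 [-0.32 -0.74 -0.94]
-135 [-0.59 -0.63 -0.89]
-120 [-0.83 -0.46 -0.8 ]
 turn units -0.032
plate pts 1
bar 9827 [-0.04293391 -0.01999948 -0.05981636] [ 0.01404391  0.01999269 -0.00500339] [ 3.90000828e-03  8.32680903e-05 -3.18911364e-02]
```

View pics/w4.png

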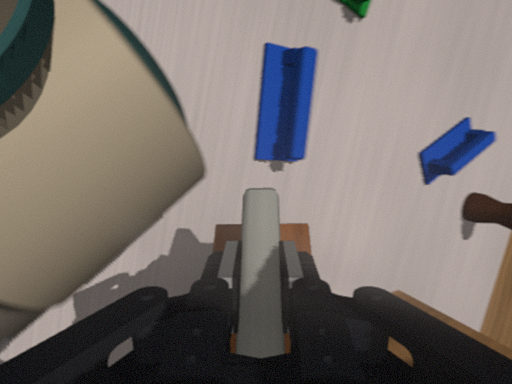

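```bash
cat > held.py <<'E'
from h import *
D=np.load('held.npy');T=D[:,:3];H,S,V=D[:,3:6].T
w=(S>80)&(H<22)
g=(S<70)&(abs(T[:,1])<.009)&(V>60)
p=T[g]; 
# bar top: for each x bin take points
for x in np.arange(-.06,.08,.01):
    k=(abs(p[:,0]-x)<.005)
    if k.sum()>5: print('x %.3f'%x,k.sum(),'z med %.4f min %.4f'%(np.median(p[k,2]),p[k,2].min()))
for x in np.arange(-.06,.08,.01):
    k=w&(abs(T[:,0]-x)<.005)
    if k.sum()>5: print('wood x %.3f'%x,k.sum(),np.median(T[k],0).round(4))
E
python3 held.py
```

```text
x -0.020 655 z med -0.0383 min -0.0418
x -0.010 1930 z med -0.0299 min -0.0391
x 0.000 1536 z med -0.0156 min -0.0244
x 0.010 1302 z med -0.0012 min -0.0166
x 0.020 1025 z med 0.0131 min 0.0038
x 0.030 97 z med 0.0209 min 0.0185
wood x -0.040 202 [-0.0408  0.0002 -0.0039]
wood x -0.020 9 [-0.0185 -0.0086 -0.035 ]
wood x -0.010 90 [-0.0077  0.0102 -0.0552]
wood x 0.000 20 [-0.0021  0.0002 -0.0546]
wood x 0.010 21 [ 0.0076 -0.0262 -0.0536]
```

```bash
python3 -c "
from h import *
via([[.33,.187,.33],[.30,.175,.43]],.062)"
```

```text
[0.45, 1.43, -0.25] [0.25 0.13 0.26]
[0.9, 2.86, -0.51] [0.29 0.16 0.29]
[1.35, 4.29, -0.76] [0.33 0.19 0.33]
[1.3, 4.56, -2.05] [0.32 0.18 0.38]
[1.25, 4.83, -3.33] [0.3  0.18 0.43]
5
```

Emit:
{"fn": "play_rows", "kwargs": {
  "motion": [
    [0.45, 1.43, -0.25, 0, 10],
    [0.9, 2.86, -0.51, 0, 10],
    [1.35, 4.29, -0.76, 0, 10],
    [1.3, 4.56, -2.05, 0, 10],
    [1.25, 4.83, -3.33, 0, 10]
  ]
}}

```text
clock: 22.35
position: [0.2287, 0.1084, 0.377]
ee_rot: [0.15, 0.593, 0.76, 0.221]
contact_force: [0.2, -0.6, -0.4]
width: 0.0161
gripper_force: 79.8
```

```bash
cat > pl.py <<'E'
from h import *
import sys
to()
s,q,R=pose(); t=np.array([.4114,.0993]); e=t-R[:2,2]; print('need',e.round(4),np.degrees(np.arctan2(e[1],e[0])), np.degrees(np.hypot(*e)))
psi=np.radians(float(sys.argv[1])); u=np.array([np.cos(psi),np.sin(psi),0]);v=np.array([-u[1],u[0],0])
w=q-.365*R[:,2]; print('wrist rho %.3f lat %.3f z %.3f; tcp rho %.3f'%(w@u,w@v,w[2],q@u))
lat=.069+.365*R[:,2]@v
via([u*float(a)+v*lat+[0,0,float(b)] for a,b in [x.split(',') for x in sys.argv[2:]]],.062)
E
python3 pl.py 23 .27,.64 .1,.64
```

```text
t 22.35 pos [0.2287 0.1084 0.377 ] q [-1.003 -0.753  1.96   0.532  1.755 -1.101] w 0.0161 F [ 0.2 -0.6 -0.4] g 79.8
 tilt 31.00 az 17.94 toolx az 104.62 elev 2.00 z [ 0.49   0.159 -0.857]
need [-0.0786 -0.0594] -142.92830237161928 5.643560289345772
wrist rho 0.066 lat 0.027 z 0.690; tcp rho 0.253
[0.27, 0.72, -1.09] [0.23 0.12 0.43]
[0.53, 1.44, -2.19] [0.23 0.13 0.48]
[0.8, 2.15, -3.28] [0.23 0.14 0.53]
[1.06, 2.87, -4.37] [0.23 0.14 0.59]
[1.33, 3.59, -5.46] [0.23 0.15 0.64]
[1.12, 2.39, -6.19] [0.18 0.13 0.64]
8
```

Emit:
{"fn": "play_rows", "kwargs": {
  "motion": [
    [0.4, 1.3, 0, 0, 10],
    [0.8, 2.6, 0, 0, 10],
    [1.2, 3.9, -0.3, 0, 10],
    [1.6, 5.2, -0.6, 0, 10],
    [1.6, 5.2, -0.6, 0, 10]
  ]
}}

```text
clock: 22.98
position: [0.2694, 0.1282, 0.5299]
ee_rot: [0.151, 0.59, 0.758, 0.234]
contact_force: [-0.1, -0.8, -1.4]
width: 0.016
gripper_force: 79.9
```

```bash
python3 pl.py 23 .35,.62 .1,.64
```

```text
t 22.98 pos [0.2694 0.1282 0.5299] q [-1.784 -0.753  1.578  0.816  2.463 -1.419] w 0.0160 F [-0.1 -0.8 -1.4] g 79.9
 tilt 32.42 az 19.23 toolx az 104.96 elev 2.70 z [ 0.506  0.177 -0.844]
need [-0.0948 -0.0773] -140.81759983216608 7.008767118073855
wrist rho 0.103 lat 0.026 z 0.838; tcp rho 0.298
[0.68, 1.06, -0.62] [0.28 0.16 0.57]
[1.36, 2.13, -1.25] [0.3  0.19 0.62]
[1.19, 1.14, -2.0] [0.25 0.17 0.62]
[1.02, 0.15, -2.75] [0.21 0.15 0.63]
[0.85, -0.83, -3.51] [0.16 0.13 0.63]
[0.68, -1.82, -4.26] [0.12 0.11 0.64]
7
```

```bash
python3 -c "
from h import *
via([[.207,-.165,.53]],.062)"
```

```text
[-1.33, -0.54, -0.42] [0.26 0.07 0.53]
[-2.67, -1.08, -0.83] [0.24 0.01 0.53]
[-4.0, -1.62, -1.25] [ 0.23 -0.05  0.53]
[-5.34, -2.16, -1.67] [ 0.22 -0.11  0.53]
[-6.67, -2.7, -2.09] [ 0.21 -0.16  0.53]
5
```

Emit:
{"fn": "play_rows", "kwargs": {
  "motion": [
    [-1.33, -0.54, -0.42, 0, 10],
    [-2.67, -1.08, -0.83, 0, 10],
    [-4, -1.62, -1.25, 0, 10],
    [-5.34, -2.16, -1.67, 0, 10],
    [-6.67, -2.7, -2.09, 0, 10]
  ]
}}

```text
clock: 23.6
position: [0.2063, -0.1664, 0.5285]
ee_rot: [0.152, 0.59, 0.758, 0.234]
contact_force: [-0.0, 0.5, -0.7]
width: 0.0163
gripper_force: 79.9
```

```bash
cat > v2.py <<'E'
from h import *
import sys
to()
s,q,R=pose(); t=np.array([.4114,.0993]); e=t-R[:2,2]; print('need',e.round(4),np.degrees(np.arctan2(e[1],e[0])), np.degrees(np.hypot(*e)))
w=q-.365*R[:,2];c,n=np.cos(s['qpos'][0]),np.sin(s['qpos'][0]); print('wrist',w.round(3),'rho %.3f lat %.3f'%(w[0]*c+w[1]*n,-w[0]*n+w[1]*c))
pts=[]
for a in sys.argv[1:]:
    if a[0]=='w': # wrist spec: w psi,rho,z(tcp)
        p,r,z=map(float,a[1:].split(',')); p=np.radians(p); W=np.array([r*np.cos(p)-.069*np.sin(p),r*np.sin(p)+.069*np.cos(p)])+.365*R[:2,2]; pts.append([*W,z])
    else: pts.append([float(k) for k in a.split(',')])
print(np.round(pts,3)); via(pts,.062)
E
python3 v2.py .38,-.02,.55 w40,.25,.6 w40,.05,.62
```

```text
t 23.60 pos [ 0.2063 -0.1664  0.5285] q [-1.781 -0.311  1.502  0.592  2.178 -1.74 ] w 0.0163 F [-0.   0.5 -0.7] g 79.9
 tilt 32.41 az 19.18 toolx az 105.00 elev 2.65 z [ 0.506  0.176 -0.844]
need [-0.0948 -0.0768] -140.99628766440935 6.993191237593346
wrist [ 0.022 -0.231  0.837] rho 0.221 lat 0.069
[[ 0.38  -0.02   0.55 ]
 [ 0.332  0.278  0.6  ]
 [ 0.179  0.149  0.62 ]]
[0.61, 1.14, 0.6] [ 0.25 -0.13  0.53]
[1.22, 2.29, 1.19] [ 0.29 -0.09  0.54]
[1.83, 3.43, 1.79] [ 0.34 -0.06  0.54]
[2.43, 4.57, 2.39] [ 0.38 -0.02  0.55]
[3.94, 4.8, 2.32] [0.37 0.04 0.56]
[5.46, 5.02, 2.25] [0.36 0.1  0.57]
13
```

Emit:
{"fn": "play_rows", "kwargs": {
  "motion": [
    [0.61, 1.14, 0.6, 0, 10],
    [1.22, 2.29, 1.19, 0, 10],
    [1.83, 3.43, 1.79, 0, 10],
    [2.43, 4.57, 2.39, 0, 10],
    [3.5, 4.75, 2.33, 0, 10]
  ]
}}

```text
clock: 24.22
position: [0.3689, 0.0026, 0.5539]
ee_rot: [0.15, 0.591, 0.757, 0.234]
contact_force: [1.0, -0.1, -1.2]
width: 0.0161
gripper_force: 79.8
```

```bash
python3 v2.py w40,.25,.6 w40,.05,.62
```

```text
t 24.23 pos [0.3689 0.0026 0.5539] q [-0.686 -0.358  1.463  0.478  1.703 -0.787] w 0.0161 F [ 1.  -0.1 -1.2] g 79.8
 tilt 32.31 az 19.31 toolx az 104.92 elev 2.77 z [ 0.504  0.177 -0.845]
need [-0.093  -0.0775] -140.21103994744348 6.935206113112549
wrist [ 0.185 -0.062  0.862] rho 0.182 lat 0.069
[[0.331 0.278 0.6  ]
 [0.178 0.15  0.62 ]]
[1.39, 0.23, -0.05] [0.36 0.06 0.56]
[2.78, 0.47, -0.09] [0.35 0.11 0.57]
[4.17, 0.7, -0.14] [0.35 0.17 0.58]
[5.56, 0.93, -0.18] [0.34 0.22 0.59]
[6.94, 1.17, -0.23] [0.33 0.28 0.6 ]
[6.42, 0.29, -0.96] [0.29 0.25 0.6 ]
9
```

Emit:
{"fn": "play_rows", "kwargs": {
  "motion": [
    [1.2, 0.23, -0.05, 0, 10],
    [2.4, 0.45, -0.09, 0, 10],
    [3.7, 0.65, -0.14, 0, 10],
    [5.2, 0.9, -0.18, 0, 10],
    [6.94, 1.17, -0.23, 0, 10]
  ]
}}

```text
clock: 24.85
position: [0.3398, 0.2111, 0.5896]
ee_rot: [0.149, 0.591, 0.758, 0.233]
contact_force: [1.3, -0.4, -1.3]
width: 0.0165
gripper_force: 79.8
```

```bash
python3 v2.py w40,.05,.62 w40,-.12,.63
```

```text
t 24.85 pos [0.3398 0.2111 0.5896] q [ 0.424 -0.307  1.346 -0.046  1.544  0.165] w 0.0165 F [ 1.3 -0.4 -1.3] g 79.8
 tilt 32.10 az 19.34 toolx az 104.92 elev 2.76 z [ 0.501  0.176 -0.847]
need [-0.09   -0.0767] -139.58816858918473 6.774844190516994
wrist [0.157 0.147 0.899] rho 0.203 lat 0.069
[[0.177 0.149 0.62 ]
 [0.047 0.04  0.63 ]]
[-0.14, -1.09, -0.99] [0.29 0.19 0.6 ]
[-0.27, -2.17, -1.97] [0.23 0.17 0.61]
[-0.41, -3.26, -2.96] [0.18 0.15 0.62]
[-1.01, -4.29, -3.73] [0.13 0.11 0.62]
[-1.6, -5.32, -4.51] [0.09 0.08 0.63]
[-2.2, -6.35, -5.28] [0.05 0.04 0.63]
6
```

Emit:
{"fn": "play_rows", "kwargs": {
  "motion": [
    [-0.14, -1.09, -0.99, 0, 10],
    [-0.27, -2.17, -1.97, 0, 10],
    [-0.41, -3.26, -2.96, 0, 10],
    [-1.01, -4.29, -3.73, 0, 10],
    [-1.6, -5.32, -4.51, 0, 10]
  ]
}}

```text
clock: 25.48
position: [0.089, 0.074, 0.6267]
ee_rot: [0.148, 0.589, 0.759, 0.233]
contact_force: [0.1, -0.5, -0.5]
width: 0.0164
gripper_force: 79.8
```

```bash
python3 v2.py w40,-.12,.6 w40,-.2,.56
```

```text
t 25.48 pos [0.089  0.074  0.6267] q [ 0.742 -0.633  1.307 -0.222  1.936  0.356] w 0.0164 F [ 0.1 -0.5 -0.5] g 79.8
 tilt 32.05 az 19.72 toolx az 105.17 elev 2.84 z [ 0.5    0.179 -0.848]
need [-0.0882 -0.0797] -137.87710605268262 6.8112899757956695
wrist [-0.093  0.009  0.936] rho -0.063 lat 0.070
[[ 0.046  0.041  0.6  ]
 [-0.015 -0.01   0.56 ]]
[-0.55, -1.4, -0.12] [0.05 0.04 0.6 ]
[-0.99, -2.42, -0.19] [0.02 0.02 0.58]
[-1.43, -3.45, -0.27] [-0.02 -0.01  0.56]
3
```

Emit:
{"fn": "play_rows", "kwargs": {
  "motion": [
    [-0.5, -1.2, -0.1, 0, 10],
    [-1, -2.4, -0.2, 0, 10],
    [-1.43, -3.45, -0.27, 0, 10]
  ]
}}

```text
clock: 25.85
position: [0.0175, 0.0027, 0.593]
ee_rot: [0.137, 0.595, 0.763, 0.212]
contact_force: [0.7, 0.4, -0.3]
width: 0.0164
gripper_force: 79.9
```

```bash
python3 v2.py w40,-.2,.56 w40,-.25,.53
```

```text
t 25.85 pos [0.0175 0.0027 0.593 ] q [ 0.803 -0.753  1.348 -0.253  2.07   0.381] w 0.0164 F [ 0.7  0.4 -0.3] g 79.9
 tilt 29.22 az 19.25 toolx az 104.75 elev 2.51 z [ 0.461  0.161 -0.873]
need [-0.0494 -0.0617] -128.72810115085886 4.528157078343951
wrist [-0.151 -0.056  0.912] rho -0.145 lat 0.070
[[-0.029 -0.017  0.56 ]
 [-0.068 -0.049  0.53 ]]
[-0.21, -1.5, 0.1] [-0.03 -0.02  0.56]
[-0.78, -2.84, 0.19] [-0.07 -0.05  0.53]
2
```

Emit:
{"fn": "play_rows", "kwargs": {
  "motion": [
    [-0.7, -0.7, 0, 0, 10],
    [-1.4, -1.4, 0, 0, 10]
  ]
}}

```text
clock: 26.1
position: [0.0112, -0.0453, 0.5997]
ee_rot: [0.129, 0.599, 0.767, 0.194]
contact_force: [-0.7, 0.4, -1.5]
width: 0.0166
gripper_force: 79.8
```

```bash
python3 v2.py w40,-.2,.56
```

```text
t 26.10 pos [ 0.0112 -0.0453  0.5997] q [ 0.999 -0.753  1.299 -0.355  2.189  0.487] w 0.0166 F [-0.7  0.4 -1.5] g 79.8
 tilt 26.89 az 18.45 toolx az 104.52 elev 1.99 z [ 0.429  0.143 -0.892]
need [-0.0176 -0.0439] -111.86745396674468 2.7074498242942227
wrist [-0.145 -0.098  0.925] rho -0.161 lat 0.070
[[-0.041 -0.023  0.56 ]]
[0.41, -0.73, 0.2] [-0.01 -0.03  0.58]
[0.82, -1.46, 0.4] [-0.04 -0.02  0.56]
2
```

Emit:
{"fn": "play_rows", "kwargs": {
  "motion": [
    [-1.2, -0.2, 0, 0, 10],
    [-2.4, -0.4, 0, 0, 10]
  ]
}}

```text
clock: 26.35
position: [0.034, -0.1245, 0.6193]
ee_rot: [0.126, 0.602, 0.768, 0.179]
contact_force: [-0.7, 0.6, -1.4]
width: 0.016
gripper_force: 79.8
```

```bash
python3 v2.py w40,-.2,.56
```

```text
t 26.35 pos [ 0.034  -0.1245  0.6193] q [ 1.32  -0.753  1.204 -0.552  2.371  0.616] w 0.0160 F [-0.7  0.6 -1.4] g 79.8
 tilt 25.30 az 16.81 toolx az 104.15 elev 1.26 z [ 0.409  0.124 -0.904]
need [ 0.0024 -0.0243] -84.46132397254212 1.396649026061645
wrist [-0.115 -0.17   0.949] rho -0.193 lat 0.070
[[-0.048 -0.031  0.56 ]]
[0.92, -0.65, 0.26] [ 0.01 -0.09  0.6 ]
[1.83, -1.3, 0.53] [-0.02 -0.06  0.58]
[2.75, -1.94, 0.79] [-0.05 -0.03  0.56]
3
```

Emit:
{"fn": "play_rows", "kwargs": {
  "motion": [
    [-1.2, 0.25, 0, 0, 10],
    [-2.4, 0.5, 0, 0, 10]
  ]
}}

```text
clock: 26.6
position: [0.0784, -0.2032, 0.6467]
ee_rot: [0.125, 0.603, 0.769, 0.172]
contact_force: [-0.6, 0.6, -1.2]
width: 0.0159
gripper_force: 79.8
```

```bash
python3 v2.py w115,-.2,.62 w115,.1,.6 w115,.2,.5
```

```text
t 26.60 pos [ 0.0784 -0.2032  0.6467] q [ 1.58  -0.753  1.066 -0.807  2.554  0.599] w 0.0159 F [-0.6  0.6 -1.2] g 79.8
 tilt 24.52 az 15.79 toolx az 104.00 elev 0.82 z [ 0.399  0.113 -0.91 ]
need [ 0.012  -0.0137] -48.65998997085325 1.042340697823337
wrist [-0.067 -0.244  0.979] rho -0.244 lat 0.070
[[ 0.168 -0.169  0.62 ]
 [ 0.041  0.103  0.6  ]
 [-0.001  0.193  0.5  ]]
[0.14, 0.94, 0.8] [ 0.12 -0.19  0.63]
[0.27, 1.88, 1.6] [ 0.17 -0.17  0.62]
[1.75, 1.57, 1.59] [ 0.14 -0.11  0.62]
[3.22, 1.26, 1.58] [ 0.12 -0.06  0.61]
[4.69, 0.95, 1.57] [ 0.09 -0.01  0.61]
[6.16, 0.64, 1.56] [0.07 0.05 0.6 ]
10
```

```bash
cat > path.py <<'E'
from h import *
s,q,R=pose(); X=R[:,0]
T=np.array([.532,-.219,.149]); n=-R[:,2]
stand=T+n*.075+X*.060
pts=[[.075,.29,.6],[.29,.26,.5],[.41,.10,.42],[.45,-.07,.36],stand]
prev=q;k=[]
for p in pts:
    p=np.array(p);m=int(np.ceil(np.linalg.norm(p-prev)/.058));k+=[prev+(p-prev)*i/m for i in range(1,m+1)];prev=p
base=q
for i in range(0,len(k),5):
    c=k[i:i+5]; print([[*(R.T@(r-base)/.04).round(2).tolist(),0,10] for r in c]); base=c[-1]
print(stand)
E
python3 path.py
```

```text
[[1.33, 0.23, 0.27, 0, 10], [2.66, 0.46, 0.54, 0, 10], [3.99, 0.69, 0.81, 0, 10], [5.32, 0.93, 1.08, 0, 10], [6.65, 1.16, 1.34, 0, 10]]
[[1.33, 0.23, 0.27, 0, 10], [2.66, 0.46, 0.54, 0, 10], [3.99, 0.69, 0.81, 0, 10], [5.32, 0.93, 1.08, 0, 10], [4.91, 1.64, 1.94, 0, 10]]
[[-0.41, 0.71, 0.87, 0, 10], [-0.83, 1.42, 1.73, 0, 10], [-1.24, 2.13, 2.6, 0, 10], [-1.65, 2.84, 3.47, 0, 10], [-2.81, 3.09, 4.11, 0, 10]]
[[-1.16, 0.24, 0.64, 0, 10], [-2.32, 0.48, 1.28, 0, 10], [-3.48, 0.72, 1.92, 0, 10], [-4.57, 0.56, 2.25, 0, 10], [-5.67, 0.4, 2.57, 0, 10]]
[[-1.1, -0.16, 0.32, 0, 10], [-2.19, -0.32, 0.64, 0, 10], [-2.86, -0.62, 1.47, 0, 10], [-3.54, -0.91, 2.3, 0, 10], [-4.21, -1.2, 3.13, 0, 10]]
[[-0.67, -0.29, 0.83, 0, 10]]
[ 0.48753718 -0.16925894  0.2180933 ]
```

Emit:
{"fn": "play_rows", "kwargs": {
  "motion": [
    [1.33, 0.23, 0.27, 0, 10],
    [2.66, 0.46, 0.54, 0, 10],
    [3.99, 0.69, 0.81, 0, 10],
    [5.32, 0.93, 1.08, 0, 10],
    [6.65, 1.16, 1.34, 0, 10]
  ]
}}

```text
clock: 27.22
position: [0.0761, 0.073, 0.6204]
ee_rot: [0.125, 0.603, 0.769, 0.172]
contact_force: [-0.5, -0.9, -0.6]
width: 0.0163
gripper_force: 79.8
```

Emit:
{"fn": "play_rows", "kwargs": {
  "motion": [
    [1.33, 0.23, 0.27, 0, 10],
    [2.66, 0.46, 0.54, 0, 10],
    [3.99, 0.69, 0.81, 0, 10],
    [5.32, 0.93, 1.08, 0, 10],
    [4.91, 1.64, 1.94, 0, 10]
  ]
}}

```text
clock: 27.85
position: [0.1171, 0.2914, 0.5777]
ee_rot: [0.125, 0.599, 0.772, 0.17]
contact_force: [1.2, -0.1, -1.5]
width: 0.0164
gripper_force: 79.9
```

Emit:
{"fn": "play_rows", "kwargs": {
  "motion": [
    [-0.41, 0.71, 0.87, 0, 10],
    [-0.83, 1.42, 1.73, 0, 10],
    [-1.24, 2.13, 2.6, 0, 10],
    [-1.65, 2.84, 3.47, 0, 10],
    [-2.81, 3.09, 4.11, 0, 10]
  ]
}}

```text
clock: 28.48
position: [0.3218, 0.2213, 0.4794]
ee_rot: [0.126, 0.603, 0.769, 0.172]
contact_force: [0.7, -0.4, -1.3]
width: 0.0164
gripper_force: 79.8
```

```bash
python3 v2.py .41,.1,.42; sed -i 's/^pts=.*/pts=[[.41,.10,.42],[.45,-.07,.36],stand]/' path.py; python3 path.py; python3 w.py w5 | tail -3; python3 held.py
```

```text
t 28.48 pos [0.3218 0.2213 0.4794] q [ 0.519 -0.286  1.549 -0.102  1.461  0.267] w 0.0164 F [ 0.7 -0.4 -1.3] g 79.8
 tilt 24.60 az 15.71 toolx az 104.01 elev 0.78 z [ 0.401  0.113 -0.909]
need [ 0.0107 -0.0134] -51.34369176424816 0.9816228334976214
wrist [0.176 0.18  0.811] rho 0.242 lat 0.069
[[0.41 0.1  0.42]]
[-1.17, 0.23, 0.63] [0.35 0.18 0.46]
[-2.33, 0.45, 1.26] [0.38 0.14 0.44]
[-3.5, 0.68, 1.89] [0.41 0.1  0.42]
3
[[-1.17, 0.23, 0.63, 0, 10], [-2.33, 0.45, 1.26, 0, 10], [-3.5, 0.68, 1.89, 0, 10], [-4.59, 0.52, 2.21, 0, 10], [-5.69, 0.35, 2.54, 0, 10]]
[[-1.1, -0.16, 0.32, 0, 10], [-2.19, -0.33, 0.64, 0, 10], [-2.86, -0.62, 1.47, 0, 10], [-3.53, -0.92, 2.3, 0, 10], [-4.2, -1.21, 3.14, 0, 10]]
[[-0.67, -0.3, 0.83, 0, 10]]
[ 0.48742604 -0.16924044  0.21800832]
 turn units 0.014
plate pts 0
bar 9785 [-0.04268186 -0.01999069 -0.05982536] [ 0.01390534  0.0199963  -0.00500162] [ 0.00385606  0.00012825 -0.03180017]
x -0.020 626 z med -0.0383 min -0.0420
x -0.010 1905 z med -0.0298 min -0.0394
x 0.000 1521 z med -0.0154 min -0.0241
x 0.010 1287 z med -0.0010 min -0.0385
x 0.020 1020 z med 0.0131 min 0.0044
x 0.030 99 z med 0.0210 min 0.0187
wood x -0.040 198 [-0.0408 -0.0113 -0.0041]
wood x -0.020 11 [-0.0183 -0.0086 -0.0353]
wood x -0.010 113 [-0.0079  0.0091 -0.0561]
wood x 0.000 42 [-0.0017  0.0361 -0.0557]
wood x 0.010 45 [ 0.0114  0.032  -0.0544]
```

View pics/w5.png

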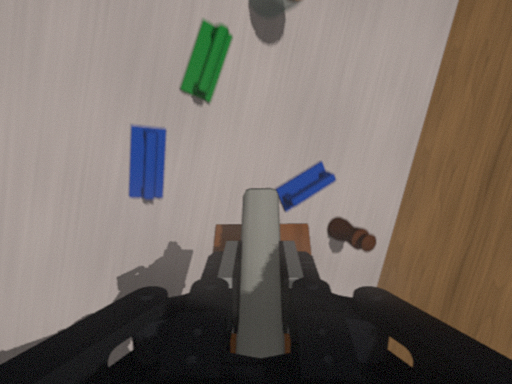

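Emit:
{"fn": "play_rows", "kwargs": {
  "motion": [
    [-1.17, 0.23, 0.63, 0, 10],
    [-2.33, 0.45, 1.26, 0, 10],
    [-3.5, 0.68, 1.89, 0, 10],
    [-4.59, 0.52, 2.21, 0, 10],
    [-5.69, 0.35, 2.54, 0, 10]
  ]
}}

```text
clock: 29.15
position: [0.4278, 0.0134, 0.391]
ee_rot: [0.127, 0.603, 0.768, 0.172]
contact_force: [1.5, -0.3, -1.7]
width: 0.0166
gripper_force: 79.8
```

Emit:
{"fn": "play_rows", "kwargs": {
  "motion": [
    [-1.1, -0.16, 0.32, 0, 10],
    [-2.19, -0.33, 0.64, 0, 10],
    [-2.86, -0.62, 1.47, 0, 10],
    [-3.53, -0.92, 2.3, 0, 10],
    [-4.2, -1.21, 3.14, 0, 10]
  ]
}}

```text
clock: 29.78
position: [0.4761, -0.1457, 0.2542]
ee_rot: [0.127, 0.603, 0.769, 0.171]
contact_force: [0.2, -0.2, -0.7]
width: 0.0163
gripper_force: 79.9
```

Emit:
{"fn": "play_rows", "kwargs": {
  "motion": [
    [-0.4, -0.2, 0.5, 0, 10],
    [-0.67, -0.3, 0.83, 0, 10],
    [-0.67, -0.3, 1.1, 0, 10],
    [-0.67, -0.3, 1.28, 0, 10],
    [-0.67, -0.3, 1.32, 0, 10]
  ],
  "newtons": 25
}}

```text
clock: 30.4
position: [0.4932, -0.1668, 0.2008]
ee_rot: [0.126, 0.603, 0.769, 0.171]
contact_force: [-0.7, 0.5, -1.3]
width: 0.0163
gripper_force: 79.9
```

```bash
cat > rel.py <<'E'
from h import *
s,q,R=pose(); to(); T=np.array([.532,-.219,.149]); n=np.array([-.4114,-.0993,.906])
print('height %.4f'%((q-T)@n),'spot in tool xy mm',((T-q)@R*1000).round(1),'Fn %.1f'%(s['contact_force']@n),'F tool',(s['contact_force']@R).round(1),'M',s['moment'].round(2))
E
python3 rel.py; python3 w.py w6|tail -4; python3 held.py
```

```text
t 30.40 pos [ 0.4932 -0.1668  0.2008] q [-0.711  0.067  1.94   0.445  0.935 -1.183] w 0.0163 F [-0.7  0.5 -1.3] g 79.9
 tilt 24.59 az 15.53 toolx az 103.93 elev 0.73 z [ 0.401  0.111 -0.909]
height 0.0577 spot in tool xy mm [-60.7   1.6  56.9] Fn -0.9 F tool [ 0.6 -1.   1. ] M [ 0.    0.28 -0.  ]
 turn units 0.009
lid n [-0.41158023 -0.10011375  0.90585813] 66560 25.060891915318507 13.671259960979569 off -0.0012814845070318736 in tool [ 0.01346587 -0.0084384  -0.99987372]
plate pts 16
bar 8048 [-0.04276129 -0.01993277 -0.05997007] [ 0.01370825  0.01986449 -0.00501944] [-8.03367657e-05 -2.29370330e-04 -3.05767383e-02]
x -0.020 652 z med -0.0383 min -0.0418
x -0.010 1889 z med -0.0298 min -0.0400
x 0.000 1532 z med -0.0157 min -0.0247
x 0.010 1288 z med -0.0012 min -0.0381
x 0.020 1000 z med 0.0130 min 0.0039
x 0.030 105 z med 0.0211 min 0.0192
wood x -0.040 200 [-0.0407  0.0002 -0.0039]
wood x -0.020 11 [-0.0186 -0.0086 -0.0353]
wood x -0.010 142 [-0.0077  0.0102 -0.056 ]
wood x 0.000 131 [-0.0004  0.0335 -0.0548]
wood x 0.010 3297 [ 0.0115  0.0194 -0.0486]
wood x 0.020 11 [ 0.02   -0.0083  0.019 ]
```

Emit:
{"fn": "play_rows", "kwargs": {
  "motion": [
    [0, 0, 0.08, 0, 16],
    [0, 0, 0.13, 0, 16],
    [-0.1, 0, 0.16, 0, 16],
    [-0.2, 0, 0.18, 0, 16],
    [-0.32, 0, 0.2, 0, 16]
  ],
  "newtons": 25
}}

```text
clock: 31.08
position: [0.4986, -0.1775, 0.1976]
ee_rot: [0.127, 0.602, 0.769, 0.172]
contact_force: [-18.4, 5.2, 26.2]
width: 0.0162
gripper_force: 84.1
```

```bash
python3 rel.py; python3 w.py w7|tail -4; python3 held.py | head -7
```

```text
t 31.07 pos [ 0.4986 -0.1775  0.1976] q [-0.724  0.086  1.929  0.452  0.933 -1.204] w 0.0162 F [-18.4   5.2  26.2] g 84.1
 tilt 24.71 az 15.64 toolx az 104.08 elev 0.72 z [ 0.403  0.113 -0.908]
height 0.0536 spot in tool xy mm [-49.    0.2  52.9] Fn 30.8 F tool [  9.8  -4.2 -30.7] M [1.34 1.35 0.95]
lid n [-0.41756149 -0.10155122  0.90295612] 76455 25.450601679117362 13.669001989994447 off -0.0022799761989736305 in tool [ 0.01443057 -0.01306641 -0.9998105 ]
plate pts 58
 plate z=ax+by+c [0.51457473 0.0280674  0.00276807] ext [ 0.02588151 -0.0087056   0.01470489] [0.03424768 0.00672647 0.02133893]
bar 8607 [-0.04423551 -0.01995061 -0.05985321] [ 0.0139206   0.01995808 -0.00501776] [ 0.00197476 -0.00023314 -0.02939496]
x -0.020 803 z med -0.0366 min -0.0404
x -0.010 1686 z med -0.0292 min -0.0368
x 0.000 1459 z med -0.0183 min -0.0257
x 0.010 1264 z med -0.0073 min -0.0158
x 0.020 1097 z med 0.0037 min -0.0040
x 0.030 804 z med 0.0136 min 0.0075
wood x -0.040 215 [-0.041  -0.0112 -0.0041]
```

Emit:
{"fn": "play_rows", "kwargs": {
  "motion": [
    [-0.15, 0, 0, 0, 16],
    [-0.31, 0, 0.05, 0, 16],
    [-0.45, 0, 0.11, 0, 16],
    [-0.6, 0, 0.19, 0, 16],
    [-0.77, 0, 0.31, 0, 16]
  ],
  "newtons": 20
}}

```text
clock: 31.75
position: [0.5124, -0.2097, 0.1855]
ee_rot: [0.13, 0.602, 0.769, 0.17]
contact_force: [-13.0, -1.9, 18.9]
width: 0.0163
gripper_force: 89.5
```

Emit:
{"fn": "play_rows", "kwargs": {
  "motion": [
    [-0.1, 0, 0.09, 0, 16],
    [-0.2, 0, 0.19, 0, 16],
    [-0.3, 0, 0.29, 0, 16],
    [-0.4, 0, 0.39, 0, 16],
    [-0.42, 0, 0.42, 0, 16]
  ]
}}

```text
clock: 32.38
position: [0.5238, -0.2255, 0.1696]
ee_rot: [0.13, 0.603, 0.769, 0.17]
contact_force: [-7.4, -7.5, 12.9]
width: 0.0165
gripper_force: 91.6
```

```bash
python3 rel.py; python3 w.py w8|tail -5; python3 held.py
```

```text
t 32.38 pos [ 0.5238 -0.2255  0.1696] q [-0.763  0.181  1.891  0.476  0.888 -1.273] w 0.0165 F [-7.4 -7.5 12.9] g 91.6
 tilt 24.74 az 14.37 toolx az 103.83 elev 0.25 z [ 0.405  0.104 -0.908]
height 0.0227 spot in tool xy mm [ 4.2  0.1 22.7] Fn 15.5 F tool [ -5.5  -2.8 -15.5] M [-0.14  0.45  0.11]
 shift units [ 0.044 -0.009 -1.383]
 turn units 0.019
plate pts 9214
 plate z=ax+by+c [ 0.03004188 -0.00745739  0.01563304] ext [-0.06183628 -0.02759048  0.01210846] [0.05777791 0.02842272 0.01975558]
bar 13595 [-0.03155168 -0.01999727 -0.0599659 ] [ 0.05398513  0.01991668 -0.00500355] [ 0.01128331  0.00010047 -0.02399618]
x -0.030 499 z med -0.0250 min -0.0267
x -0.020 936 z med -0.0248 min -0.0268
x -0.010 930 z med -0.0245 min -0.0263
x 0.000 1009 z med -0.0242 min -0.0271
x 0.010 1124 z med -0.0238 min -0.0381
x 0.020 1186 z med -0.0235 min -0.0256
x 0.030 1249 z med -0.0232 min -0.0255
x 0.040 1325 z med -0.0230 min -0.0251
x 0.050 1485 z med -0.0220 min -0.0248
wood x -0.060 155 [-0.058  -0.0118  0.0139]
wood x -0.050 152 [-0.0521  0.0122  0.014 ]
wood x -0.030 13 [-0.0291 -0.0086 -0.0214]
wood x -0.010 153 [-0.0077  0.0103 -0.0477]
wood x 0.000 868 [0.0011 0.0156 0.0155]
wood x 0.010 3948 [ 0.0114  0.0192 -0.0445]
wood x 0.020 1333 [0.02   0.0121 0.0162]
wood x 0.030 1407 [0.0301 0.0119 0.0165]
wood x 0.040 1472 [0.0399 0.0117 0.0168]
wood x 0.050 1855 [0.0509 0.0014 0.0171]
wood x 0.060 814 [0.0564 0.0009 0.0174]
```

View pics/w8.png

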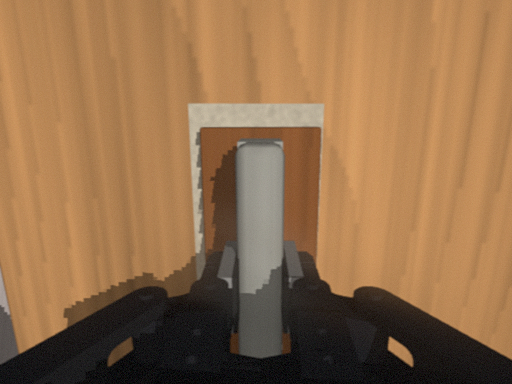

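Emit:
{"fn": "play_rows", "kwargs": {
  "motion": [
    [0, 0, -0.12, 0, 10],
    [0.14, -0.02, -0.12, 0, 10],
    [0.14, -0.02, -0.04, 0, 10],
    [0.14, -0.02, 0.02, 0, 10],
    [0.14, -0.02, 0.05, 0, 10]
  ]
}}

```text
clock: 33.05
position: [0.5196, -0.2171, 0.1669]
ee_rot: [0.127, 0.602, 0.77, 0.17]
contact_force: [-27.4, -3.3, 32.9]
width: 0.0163
gripper_force: 95.6
```

```bash
python3 rel.py; python3 w.py w9|tail -5; python3 - <<'E'
from h import *
s,q,R=pose(); d=dict(np.load('w9.npz'));P=cloud(d);hs=cv2.cvtColor(d['img'],cv2.COLOR_RGB2HSV);T=(P-q)@R
m=(d['range_z']>0)&(T[...,2]>.019)&(T[...,2]<.035)&(abs(T[...,1])<.12)&(T[...,0]>-.02)&(T[...,0]<.16)&((abs(T[...,1])>.036)|(T[...,0]>.075))
p=T[m]
for _ in range(6):
    a=np.linalg.lstsq(np.c_[p[:,:2],np.ones(len(p))],p[:,2],rcond=None)[0]; p=p[abs(p[:,2]-np.c_[p[:,:2],np.ones(len(p))]@a)<.003]
print('lid in tool z=',a,len(p))
E
```

```text
t 33.05 pos [ 0.5196 -0.2171  0.1669] q [-0.756  0.176  1.905  0.475  0.885 -1.27 ] w 0.0163 F [-27.4  -3.3  32.9] g 95.6
 tilt 24.51 az 15.25 toolx az 104.02 elev 0.56 z [ 0.4    0.109 -0.91 ]
height 0.0211 spot in tool xy mm [-5.   3.1 21. ] Fn 41.4 F tool [  3.7 -11.2 -41.3] M [0.73 1.7  0.37]
 shift units [-0.175  0.06  -1.426]
 turn units 0.024
plate pts 9473
 plate z=ax+by+c [ 0.00936273 -0.0092786   0.01559284] ext [-0.06165214 -0.02736298  0.01127113] [0.07657549 0.03992332 0.02180178]
bar 13756 [-0.03235923 -0.01994088 -0.05992269] [ 0.05412233  0.01996141 -0.00501573] [ 0.01136514  0.00047018 -0.02434619]
lid in tool z= [ 0.01158733 -0.01674466  0.0234559 ] 108173
```

Emit:
{"fn": "play_rows", "kwargs": {
  "motion": [
    [0, 0, -0.18, 0, 10],
    [-0.07, 0.05, -0.2, 0, 10],
    [-0.07, 0.05, -0.2, 0, 10],
    [-0.07, 0.05, -0.12, 0, 10],
    [-0.07, 0.05, -0.09, 0, 10]
  ]
}}

```text
clock: 33.72
position: [0.5222, -0.2197, 0.1681]
ee_rot: [0.126, 0.603, 0.769, 0.171]
contact_force: [-7.4, -3.1, 8.3]
width: 0.0164
gripper_force: 91.3
```

Emit:
{"fn": "play_rows", "kwargs": {
  "motion": [
    [0, 0, 0, 0, 10],
    [0, 0, 0, 0, 10]
  ]
}}

```text
clock: 33.98
position: [0.522, -0.2196, 0.1684]
ee_rot: [0.126, 0.603, 0.769, 0.171]
contact_force: [-4.4, -2.0, 5.2]
width: 0.0165
gripper_force: 90.6
```

```bash
python3 rel.py; cat > fin.py <<'E'
from h import *
s,q,R=pose(); d=manip.get_image('wrist');P=cloud(d);T=(P-q)@R;hs=cv2.cvtColor(d['img'],cv2.COLOR_RGB2HSV);ok=d['range_z']>0
fit=lambda p:np.linalg.lstsq(np.c_[p[:,:2],np.ones(len(p))],p[:,2],rcond=None)[0]
m=ok&(T[...,2]>.019)&(T[...,2]<.035)&(abs(T[...,1])<.12)&(T[...,0]>-.02)&(T[...,0]<.16)&((abs(T[...,1])>.036)|(T[...,0]>.075)); p=T[m]
for _ in range(6):
    a=fit(p); p=p[abs(p[:,2]-np.c_[p[:,:2],np.ones(len(p))]@a)<.003]
m=ok&(T[...,2]>.010)&(T[...,2]<.0195)&(abs(T[...,1])<.028)&(abs(T[...,0])<.062)&(hs[...,1]>80); b=fit(T[m])
nl=R@np.array([a[0],a[1],-1]);nl/=np.linalg.norm(nl); Fn=s['contact_force']@np.array([-.41,-.1,.906])
print('lid',a.round(4),'slope',np.degrees(np.arccos(nl[2])),'plate',b.round(4),'mismatch deg',np.degrees(a-b)[:2].round(2),'gap mm',(a-b)[2]*1000-8,'Fn',Fn)
if 6.5<Fn<13: manip.sign_off(); print('SIGNED')
E
python3 fin.py
```

```text
t 33.98 pos [ 0.522  -0.2196  0.1684] q [-0.757  0.179  1.896  0.475  0.892 -1.266] w 0.0165 F [-4.4 -2.   5.2] g 90.6
 tilt 24.56 az 15.43 toolx az 103.90 elev 0.70 z [ 0.401  0.111 -0.91 ]
height 0.0217 spot in tool xy mm [-2.1  0.9 21.7] Fn 6.7 F tool [-0.9 -2.1 -6.7] M [0.18 0.54 0.24]
lid [ 0.0128 -0.0161  0.024 ] slope 25.470041394516283 plate [ 0.0197 -0.0089  0.0156] mismatch deg [-0.4  -0.42] gap mm 0.4688210537753008 Fn 6.729120122380891
the job is handed in; nothing more can be done
SIGNED
```

The handle is glued onto the sanded patch and the job is handed in with the arm still gripping and pressing it. The press read about 7 N rather than 10, and the plate is within about 0.4° of the lid; pressing briefly reached 41 N, and the lid measures about 0.4° steeper than at the start. I bumped the handle on the robot's base on the way and straightened it against the lid.

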